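Stand the washed sample jars up and cover them

ROBOT

A 6-joint arm with a two-finger parallel gripper is mounted at the origin on the work surface. World frame = base frame: x ahead of the robot, y to its left, z up, the work surface at z = 0. Lengths are in m, angles in rad, forces in N, time in s.
With the tool pointing down it reaches from about 0.25 to 0.775 m from the base axis. Payload 4 kg.
Tool frame: the origin (TCP) lies at the centre of the arm's flange, where the gripper is bolted on; the fingertips stand 199 mm ahead of it and the grasp point (between the pads) lies 180 mm ahead of it (robot.tcp_to_tips is the z of the fingertips in the tool frame, in m); z points along the fingers, y is the line along which they close (so a half turn about z gives the same grasp; the last joint's range is limited). The gripper opens to 94 mm and grips with 3 to 60 N. Pads are 16 mm wide; open, the fingers measure 119 mm over their backs; the gripper's body (75 mm by 177 mm) begins 78 mm behind the grasp point.
Start: joints at [-0.103, 0.087, 1.371, -0, 1.684, -0.103], TCP at [0.55, -0, 0.405] pointing down, gripper open.
Joint ranges: [-3.1, 3.1], [-0.76, 2.03], [0.27, 2.55], [-1.08, 4.22], [0.17, 2.65], [-2.57, 2.57]. Speed limits (rad/s): [2.79, 2.79, 3.14, 3.14, 3.14, 3.14].

INTERFACE

Orientations are given as [roll, pitch, yaw] about the fixed x, y, z axes, in that order (R = Rz(yaw) Ry(pitch) Rx(roll)).
In Python, from bench import robot gives the robot as it stands.
- The arm moves only by the tool play_rows, never from a script. Its arguments are lists of equal length, an entry for each row: "translation": the shift along the tool's x, y, z scaled (see below), a list of three; "twist": the turn, a rotation vector about the tool's x, y, z scaled (see below), a list of three; "gripper": the opening, from -1 (shut) to 1 (fully open). A call has 1 to 8 rows; each row shifts and turns the commanded pose from where the row before left it, along the tool's axes as they then stand; what a row does not reach is not made up. The controller multiplies each number of a shift by 0.04 m and each number of a turn by 0.1 rad. A row lasts 1/10 s, in which the tool goes at most 50 mm and 8.59 degrees, less where a joint would pass 70% of its speed; a pose out of reach is approached as far as the arm can. A call with a number of a shift or a turn outside -1 to 1 is refused whole. A call with a gripper value outside its range is refused whole. The fingers move at their own pace and stop on an object; the grip force is fixed at half the most. Time passes only in rows, so rows that do not move let the fingers close. It gives the time, the measured TCP pose, the force, the opening and the grip force at its end, in the units of the state.
- robot.get_obs(): the state, without advancing time (a new reading comes with each control period).
- robot.snapshot(name): name is "scene" or "side" or "wrist"; returns the picture (480x640x3 uint8, red, green, blue); there is no depth.
- robot.camera_model(name): a dict with "camera_matrix" (3x3 intrinsics, pixels), "rvec" (rotation vector, rad) and "tvec" (3), from world to camera coordinates, as OpenCV has them. Camera axes: x right, y down, z forward; pixel columns grow to the right and rows downward; lengths in m; the calibration is good to about 2 mm. A picture is of the moment at which its call begins: read the wrist's pose just before it. camera_model takes no time and is no camera call; for the wrist camera it gives the pose at the moment of the call.
- robot.close_job(): hands the job in; it is judged then, once.
Trained networks look in the newest picture that a camera, given by its name, has taken for a name from the list of things; names that differ only in an ending like _2 or _b are one class to them, and where a whole thing is asked for, a point or a joint stands for the part that bears it (a point fixed in the world has none). Each returns a list of dicts, best first, with "score" (0 to 1); they miss things now and then, are a little off and sometimes report something else, mostly with a low value. They report only what shows in the picture. A call takes as long as a camera call. They do not tell look-alikes from the thing itself.
- robot.recognise(name, camera): "centre" ([x, y, z] in m, in world coordinates, good to about 4 mm: the middle of the surface that is visible of it).
- robot.spot_point(name, camera): "centre" ([x, y, z] in m, in world coordinates, good to about 4 mm: a listed point, or the origin of a listed thing).
The state is a dict: "time": time; "joint_positions": joint angles; "qvel": joint speeds; "joint_torque": joint torques, N m; "tool_pos": TCP position; "ee_rot": TCP orientation; "wrist_force": force on the tool from outside, world axes, zero at the start; "wrist_torque": the same for the moment, N m; "width": finger opening in m; "finger_force": force on a finger pad.
Only numpy, scipy, OpenCV 4.12 (cv2) and the standard library are available. Lean on these libraries where they do the work, as an engineer would, in place of code of your own. Each camera call takes 0.05 s, during which the arm holds its last target. There are 200 camera calls.

TASK

Two or three washed sample jars lie toppled on the bench: stand every one of them upright on the blue mat, and close each with one cover plate laid flat and centred on its mouth. The plates lie stacked in the channel of the grey stand, too low between its rails to grasp: slide the top one out over the front edge until it overhangs, pinch it there and carry it to a jar. Leave any spare plate lying in the stand, and do not disturb the other things on the bench.

Things in the scene. Friction and masses are not known exactly. Their poses are not given: they have to be found in the camera images.
- jar1: empty square plastic jar, 90 to 140 g: body 50 x 50 mm, 66 mm long, then a round neck 40 mm in diameter, 14 mm long; 80 mm from base to mouth. Starts toppled, lying on one flat side. Origin: centre of the base; +x points from the base out through the mouth (level when lying, up when standing). Two or three jars are present, all alike
- jar2: the same square white plastic sample jar (see jar1)
- jar3: the same square white plastic sample jar (see jar1)
- jar1_mouth (a point): centre of the mouth (rim plane) of jar1, 80 mm from its base
- jar2_mouth (a point): centre of the mouth (rim plane) of jar2, 80 mm from its base
- jar3_mouth (a point): centre of the mouth (rim plane) of jar3, 80 mm from its base
- plate1: flat aluminium cover plate 120 (x) x 60 (y) x 4 (z) mm, 75 g; origin at its middle. The three plates are alike and interchangeable; at the start they are stacked on the stand, plate1 lowest, plate3 on top. Smooth: they slide on one another and on the stand (friction about 0.3)
- plate2: the same kind of plate, second in the stack
- plate3: the same kind of plate, top of the stack
- stand: fixed grey plinth, 140 (x) x 94 (y) mm, top 60 mm above the bench. Two 8 mm side rails (inner faces 64 mm apart) and a back stop at +x rise 14 mm above the top, so plates in this channel cannot be taken by their sides; it is open at the front (-x end, towards the robot). Origin: centre of the underside. At the start plates lie lengthwise along x, front ends 4 to 8 mm behind the front edge
- stand_edge (a point): middle of the stand's front top edge, over which a plate can be slid (70 mm in front of the stand's origin, 60 mm above the bench)
- mat: thin flat blue bench mat, 360 (x) x 180 (y) mm, 1 mm, level with the bench (it is no step); origin at its middle, on the bench
- reagent: bystander: amber reagent bottle, 54 mm in diameter, 110 mm tall; origin under its base
- dish: bystander: flat closed clear plastic dish, 90 mm in diameter, 14 mm tall; origin under its base
- vial: bystander: small white capped vial, 26 mm in diameter, 45 mm tall; origin under its base
- beaker: bystander: glass beaker, 68 mm in diameter, 90 mm tall; origin under its base
- scoop: bystander: steel spatula, 160 mm long, lying flat on the bench
Mind the look-alikes: they are no part of the job. Leave any pink look-alike of the jar1 alone.

How it is judged:
At the end, for the whole second after the job is handed in: Every jar present stands upright (0.1 rad) on the bench with its middle on the mat; one plate lies flat on its rim, mouth centre within 16 mm along and 11 mm across of the plate's middle; spare plates lie in the stand's channel, sticking out under 24 mm; all at rest (angle between each of jar1, jar2, jar3's own x axis and vertical below 0.1 rad and height (world z) of each of jar1, jar2, jar3 below 0.006 m and linear speed of each of jar1, jar2, jar3, plate1, plate2, plate3 below 0.02 m/s and x of jar1 in the frame of mat between -0.18 and 0.18 m and y of jar1 in the frame of mat between -0.09 and 0.09 m and ((x of jar1_mouth in the frame of plate1 between -0.016 and 0.016 m and y of jar1_mouth in the frame of plate1 between -0.011 and 0.011 m and z of jar1_mouth in the frame of plate1 between -0.0045 and 0.0045 m and angle between the z axis of plate1 and the x axis of jar1, either way round below 0.08 rad) or (x of jar1_mouth in the frame of plate2 between -0.016 and 0.016 m and y of jar1_mouth in the frame of plate2 between -0.011 and 0.011 m and z of jar1_mouth in the frame of plate2 between -0.0045 and 0.0045 m and angle between the z axis of plate2 and the x axis of jar1, either way round below 0.08 rad) or (x of jar1_mouth in the frame of plate3 between -0.016 and 0.016 m and y of jar1_mouth in the frame of plate3 between -0.011 and 0.011 m and z of jar1_mouth in the frame of plate3 between -0.0045 and 0.0045 m and angle between the z axis of plate3 and the x axis of jar1, either way round below 0.08 rad)) and x of jar2 in the frame of mat between -0.18 and 0.18 m and y of jar2 in the frame of mat between -0.09 and 0.09 m and ((x of jar2_mouth in the frame of plate1 between -0.016 and 0.016 m and y of jar2_mouth in the frame of plate1 between -0.011 and 0.011 m and z of jar2_mouth in the frame of plate1 between -0.0045 and 0.0045 m and angle between the z axis of plate1 and the x axis of jar2, either way round below 0.08 rad) or (x of jar2_mouth in the frame of plate2 between -0.016 and 0.016 m and y of jar2_mouth in the frame of plate2 between -0.011 and 0.011 m and z of jar2_mouth in the frame of plate2 between -0.0045 and 0.0045 m and angle between the z axis of plate2 and the x axis of jar2, either way round below 0.08 rad) or (x of jar2_mouth in the frame of plate3 between -0.016 and 0.016 m and y of jar2_mouth in the frame of plate3 between -0.011 and 0.011 m and z of jar2_mouth in the frame of plate3 between -0.0045 and 0.0045 m and angle between the z axis of plate3 and the x axis of jar2, either way round below 0.08 rad)) and x of jar3 in the frame of mat between -0.18 and 0.18 m and y of jar3 in the frame of mat between -0.09 and 0.09 m and ((x of jar3_mouth in the frame of plate1 between -0.016 and 0.016 m and y of jar3_mouth in the frame of plate1 between -0.011 and 0.011 m and z of jar3_mouth in the frame of plate1 between -0.0045 and 0.0045 m and angle between the z axis of plate1 and the x axis of jar3, either way round below 0.08 rad) or (x of jar3_mouth in the frame of plate2 between -0.016 and 0.016 m and y of jar3_mouth in the frame of plate2 between -0.011 and 0.011 m and z of jar3_mouth in the frame of plate2 between -0.0045 and 0.0045 m and angle between the z axis of plate2 and the x axis of jar3, either way round below 0.08 rad) or (x of jar3_mouth in the frame of plate3 between -0.016 and 0.016 m and y of jar3_mouth in the frame of plate3 between -0.011 and 0.011 m and z of jar3_mouth in the frame of plate3 between -0.0045 and 0.0045 m and angle between the z axis of plate3 and the x axis of jar3, either way round below 0.08 rad)) and ((x of plate1 in the frame of stand between -0.034 and 0.01 m and y of plate1 in the frame of stand between -0.008 and 0.008 m and z of plate1 in the frame of stand between 0.058 and 0.076 m) or (x of jar1_mouth in the frame of plate1 between -0.016 and 0.016 m and y of jar1_mouth in the frame of plate1 between -0.011 and 0.011 m and z of jar1_mouth in the frame of plate1 between -0.0045 and 0.0045 m and angle between the z axis of plate1 and the x axis of jar1, either way round below 0.08 rad) or (x of jar2_mouth in the frame of plate1 between -0.016 and 0.016 m and y of jar2_mouth in the frame of plate1 between -0.011 and 0.011 m and z of jar2_mouth in the frame of plate1 between -0.0045 and 0.0045 m and angle between the z axis of plate1 and the x axis of jar2, either way round below 0.08 rad) or (x of jar3_mouth in the frame of plate1 between -0.016 and 0.016 m and y of jar3_mouth in the frame of plate1 between -0.011 and 0.011 m and z of jar3_mouth in the frame of plate1 between -0.0045 and 0.0045 m and angle between the z axis of plate1 and the x axis of jar3, either way round below 0.08 rad)) and ((x of plate2 in the frame of stand between -0.034 and 0.01 m and y of plate2 in the frame of stand between -0.008 and 0.008 m and z of plate2 in the frame of stand between 0.058 and 0.076 m) or (x of jar1_mouth in the frame of plate2 between -0.016 and 0.016 m and y of jar1_mouth in the frame of plate2 between -0.011 and 0.011 m and z of jar1_mouth in the frame of plate2 between -0.0045 and 0.0045 m and angle between the z axis of plate2 and the x axis of jar1, either way round below 0.08 rad) or (x of jar2_mouth in the frame of plate2 between -0.016 and 0.016 m and y of jar2_mouth in the frame of plate2 between -0.011 and 0.011 m and z of jar2_mouth in the frame of plate2 between -0.0045 and 0.0045 m and angle between the z axis of plate2 and the x axis of jar2, either way round below 0.08 rad) or (x of jar3_mouth in the frame of plate2 between -0.016 and 0.016 m and y of jar3_mouth in the frame of plate2 between -0.011 and 0.011 m and z of jar3_mouth in the frame of plate2 between -0.0045 and 0.0045 m and angle between the z axis of plate2 and the x axis of jar3, either way round below 0.08 rad)) and ((x of plate3 in the frame of stand between -0.034 and 0.01 m and y of plate3 in the frame of stand between -0.008 and 0.008 m and z of plate3 in the frame of stand between 0.058 and 0.076 m) or (x of jar1_mouth in the frame of plate3 between -0.016 and 0.016 m and y of jar1_mouth in the frame of plate3 between -0.011 and 0.011 m and z of jar1_mouth in the frame of plate3 between -0.0045 and 0.0045 m and angle between the z axis of plate3 and the x axis of jar1, either way round below 0.08 rad) or (x of jar2_mouth in the frame of plate3 between -0.016 and 0.016 m and y of jar2_mouth in the frame of plate3 between -0.011 and 0.011 m and z of jar2_mouth in the frame of plate3 between -0.0045 and 0.0045 m and angle between the z axis of plate3 and the x axis of jar2, either way round below 0.08 rad) or (x of jar3_mouth in the frame of plate3 between -0.016 and 0.016 m and y of jar3_mouth in the frame of plate3 between -0.011 and 0.011 m and z of jar3_mouth in the frame of plate3 between -0.0045 and 0.0045 m and angle between the z axis of plate3 and the x axis of jar3, either way round below 0.08 rad))); the robot touches nothing.
It fails at once if one of the other things is pushed more than 4 cm away (distance of any of reagent, dish, vial, beaker, scoop from where it was at the start of the episode above 0.04 m).
It fails at once if the reagent bottle, vial or beaker is knocked over (angle between any of reagent, vial, beaker's own z axis and vertical above 0.6 rad).
Of jar1, jar2, jar3 only 2 to 3 are there at a start; the rules pass over those that are not, and their reading is None.
At some moment in a run one of jar1, jar2, jar3 may be knocked a few centimetres aside while the robot is not near it.
Once in a run the grip may slacken for a moment while it holds something.
It also fails if it takes over 210 s, if anything falls off the work surface, if the arm or the gripper's body presses on something with over 40 N, if the wrist force passes 120 N, or if a joint passes its speed limit or range.

## Working session

There is one attempt and no reset: what is moved stays moved. The work goes in short steps, Python scripts to look and compute and a tool call to move; the robot and the scene stay as the last step left them, time stands still between calls to the robot, and variables do not carry over. Pictures are saved under pics/ and viewed, at most 14 in all, crops included, and the job is handed in when it is done.

Besides the shell and the picture viewer there is one more tool, called after "Call:" as name(argument=value, ...) on one line, values as JSON. play_rows: Moves the arm, as the interface text tells. Its arguments: {"type":"object","properties":{"translation":{"type":"array","items":{"type":"array","items":{"type":"number","minimum":-1,"maximum":1}}},"twist":{"type":"array","items":{"type":"array","items":{"type":"number","minimum":-1,"maximum":1}}},"gripper":{"type":"array","items":{"type":"number"}}},"required":["translation","twist","gripper"]}

```bash
mkdir -p pics; ls
cat > h.py <<'E'
import numpy as np,cv2
from bench import robot
def save(c,n):
    im=robot.snapshot(c); cv2.imwrite(f'pics/{n}.png',im[:,:,::-1]); return im
def cam(c):
    m=robot.camera_model(c); K=np.array(m['camera_matrix']);R=cv2.Rodrigues(np.array(m['rvec'],float))[0];return K,R,np.array(m['tvec'],float).ravel()
def back(c,u,v,z,m=None):
    K,R,t=m or cam(c); d=R.T@np.linalg.solve(K,[u,v,1.]);o=-R.T@t
    return o+d*(z-o[2])/d[2]
def proj(c,p,m=None):
    K,R,t=m or cam(c); q=K@(R@np.array(p)+t);return q[:2]/q[2]
E
python3 - <<'E'
from h import *
print(robot.get_obs())
for c in ['scene','side','wrist']:
    save(c,c+'0')
    K,R,t=cam(c); print(c,-R.T@t, R[2])
for n in ['jar1','jar1_mouth','plate3','stand','stand_edge','mat','reagent','dish','vial','beaker','scoop']:
    for c in ['scene','side','wrist']:
        print(n,c,[(np.round(d['centre'],3).tolist(),round(d['score'],2)) for d in robot.spot_point(n,c)])
E
```

```text
pics
{'time': 0.0, 'joint_positions': array([-1.03099835e-01,  8.79436808e-02,  1.37227913e+00, -1.27377749e-05,
        1.68357940e+00, -1.03045954e-01]), 'qvel': array([-0.00042541, -0.00252907,  0.00074843, -0.00096692, -0.00052454,
        0.00031153]), 'joint_torque': array([ 1.28542815e-03, -3.40182602e+01, -3.02423716e+01,  7.18220207e-02,
        3.29729996e-02, -1.13141955e-04]), 'tool_pos': array([5.49881528e-01, 5.80228728e-06, 4.03497258e-01]), 'ee_rot': array([-3.13939351e+00, -2.14690334e-04,  1.57074079e+00]), 'wrist_force': array([ 0.35133927, -0.29096879,  0.25328511]), 'wrist_torque': array([ 0.04183184,  0.0385329 , -0.02944113]), 'finger_force': 0.0, 'width': 0.09364441368506803}
scene [1.07772768 0.4996511  1.05765422] [-0.43289802 -0.4552599  -0.77803453]
side [0.44242063 0.67065645 0.90207789] [ 0.07269626 -0.67315152 -0.73592274]
wrist [0.5510571  0.06765558 0.38406649] [-0.00100694 -0.23703213 -0.97150129]
jar1 scene [([0.618, -0.533, 0.023], 0.78), ([0.492, -0.438, 0.027], 0.73), ([0.39, -0.532, 0.021], 0.73)]
jar1 side [([0.443, -0.259, 0.024], 0.83), ([0.4
[... 702 characters left out ...]
], 0.79)]
mat side [([0.564, -0.036, -0.0], 0.8)]
mat wrist [([0.562, -0.037, -0.001], 0.83)]
reagent scene [([0.31, -0.391, -0.003], 0.65)]
reagent side [([0.314, -0.385, -0.001], 0.72), ([0.547, 0.258, 0.057], 0.22)]
reagent wrist []
dish scene [([0.341, 0.131, 0.002], 0.86)]
dish side [([0.345, 0.131, -0.001], 0.59)]
dish wrist [([0.344, 0.13, 0.001], 0.95)]
vial scene [([0.73, 0.117, -0.0], 0.52)]
vial side [([0.734, 0.114, 0.004], 0.47)]
vial wrist [([0.729, 0.117, -0.0], 0.63)]
beaker scene [([0.417, 0.376, 0.005], 0.71)]
beaker side []
beaker wrist []
scoop scene [([0.332, -0.242, -0.002], 0.49), ([0.446, -0.251, 0.028], 0.27)]
scoop side [([0.323, -0.24, 0.001], 0.74)]
scoop wrist []
```

View pics/scene0.png

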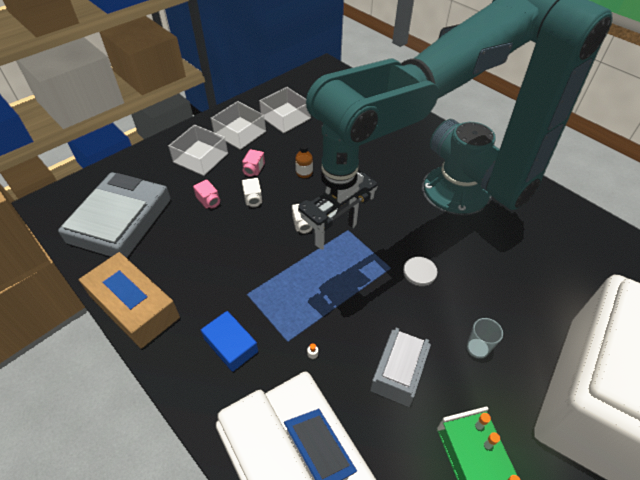

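View pics/side0.png

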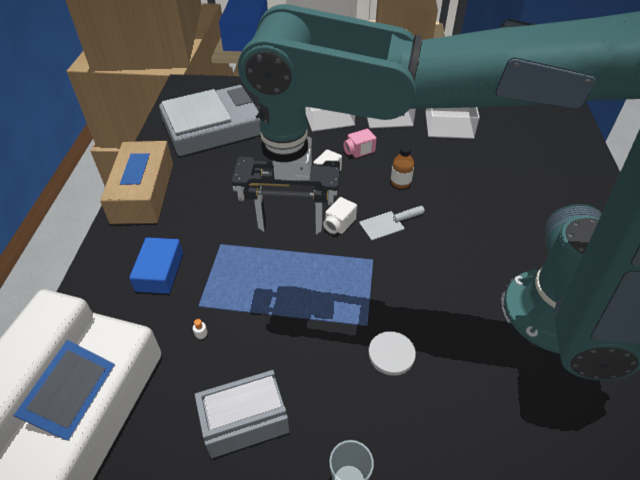

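Two white jars (scene px (252,190) and (300,217)) and two pink look-alikes (205,193),(252,162). The stand is at (402,365), slightly yawed. I'm writing a planner and going to hover near jar A.

```bash
cat >> h.py <<'E'
import json
from scipy.spatial.transform import Rotation as Ro
G=0.18
def pose():
    o=robot.get_obs(); return np.array(o['tool_pos']),Ro.from_euler('xyz',o['ee_rot'])
def down(az,lean=0):
    """tool y at azimuth az(deg) , tool x at az+90; lean>0: rotate about tool y so that x goes up (z towards +x)"""
    x=Ro.from_euler('z',az,degrees=True)
    M=np.column_stack([[0,1,0],[1,0,0],[0,0,-1.]])
    return x*Ro.from_matrix(M)*Ro.from_euler('y',lean,degrees=True)
def plan(gp,R,grip,n=None,p0=None,s=0.035,quiet=False):
    """straight line of grasp point with slerp; prints rows"""
    p,R0=p0 or pose()
    g0=p+R0.apply([0,0,G]); gp=np.array(gp,float)
    w=(R0.inv()*R).as_rotvec()
    pe=gp-R.apply([0,0,G])
    n0=max(1,int(np.ceil(np.linalg.norm(w)/0.095)),int(np.ceil(np.linalg.norm(gp-g0)/s)),int(np.ceil(np.linalg.norm(pe-p)/s)))
    n=n or n0
    while True:
        rows=[];cp,cR=p.copy(),R0
        for i in range(1,n+1):
            f=i/n; Rt=R0*Ro.from_rotvec(w*f); pt=g0+(gp-g0)*f-Rt.apply([0,0,G])
            t=np.round(cR.inv().apply(pt-cp)/.04,2); r=np.round((cR.inv()*Rt).as_rotvec()/.1,2)
            rows.append((t.tolist(),r.tolist())); cp=cp+cR.apply(t*.04); cR=cR*Ro.from_rotvec(r*.1)
        if max(np.abs(np.array(rows)).max(),0)<=1: break
        n+=1
    for k in range(0,n,8):
        b=rows[k:k+8]; print(json.dumps({'translation':[x[0] for x in b],'twist':[x[1] for x in b],'gripper':[grip]*len(b)}).replace(' ',''))
    return cp,cR
def st():
    o=robot.get_obs();p,R=pose();print('t',round(o['time'],2),'gp',np.round(p+R.apply([0,0,G]),4),'x',np.round(R.apply([1,0,0]),3),'z',np.round(R.apply([0,0,1]),3),'F',np.round(o['wrist_force'],1),'w',round(o['width'],4),'ff',round(o['finger_force'],1),'q',np.round(o['joint_positions'],2))
E
python3 - <<'E'
from h import *
plan([.44,-.20,.26],down(-30),1)
m=cam('scene')
for p in [(.443,-.256,.025),(.485,-.185,.025),(.49,-.4375,.025),(.529,-.3715,.025)]: print(proj('scene',p),proj('side',p))
E
```

```text
{"translation":[[-0.71,-0.39,-0.13],[-0.75,-0.34,-0.12],[-0.76,-0.28,-0.13],[-0.79,-0.23,-0.12],[-0.79,-0.16,-0.13],[-0.81,-0.11,-0.13],[-0.82,-0.04,-0.12]],"twist":[[0.0,-0.0,0.75],[0.0,-0.0,0.75],[0.0,-0.0,0.74],[0.0,-0.0,0.75],[0.0,-0.0,0.75],[0.0,-0.0,0.75],[0.0,-0.0,0.75]],"gripper":[1,1,1,1,1,1,1]}
[299.70373188 207.38252007] [349.05298941 207.30216295]
[304.98068668 227.54986374] [330.10326134 227.11800609]
[250.37303589 183.66989675] [334.10469398 160.00251049]
[253.4536626  200.77729891] [317.72201985 175.21755235]
```

Call:
play_rows(translation=[[-0.71,-0.39,-0.13],[-0.75,-0.34,-0.12],[-0.76,-0.28,-0.13],[-0.79,-0.23,-0.12],[-0.79,-0.16,-0.13],[-0.81,-0.11,-0.13],[-0.82,-0.04,-0.12],[0,0,0]], twist=[[0,0,0.75],[0,0,0.75],[0,0,0.75],[0,0,0.75],[0,0,0.75],[0,0,0.75],[0,0,0.75],[0,0,0]], gripper=[1,1,1,1,1,1,1,1])

```text
time: 2.6
tool_pos: [0.4385, -0.2026, 0.4408]
ee_rot: [3.14, 0.001, 1.04]
wrist_force: [0.3, 0.2, 0.8]
width: 0.094
finger_force: 0.0
```

Run:
```python
from h import *
st(); 
for c in ['wrist','scene','side']:
  save(c,c+'1')
  for n in ['jar1','jar1_mouth']: print(n,c,[(np.round(d['centre'],3).tolist(),round(d['score'],2)) for d in robot.spot_point(n,c)])
```

```text
t 2.6 gp [ 0.4387 -0.203   0.2608] x [ 0.506  0.862 -0.001] z [ 0.001 -0.002 -1.   ] F [0.3 0.2 0.8] w 0.094 ff 0.0 q [-0.55 -0.07  1.46 -0.    1.75 -0.02]
jar1 wrist [([0.444, -0.253, 0.021], 0.9)]
jar1_mouth wrist [([0.459, -0.491, 0.026], 0.76), ([0.522, -0.367, 0.024], 0.59), ([0.62, -0.454, 0.026], 0.37)]
jar1 scene [([0.615, -0.531, 0.019], 0.86), ([0.445, -0.252, 0.03], 0.76), ([0.489, -0.44, 0.026], 0.72), ([0.39, -0.53, 0.022], 0.69)]
jar1_mouth scene [([0.623, -0.451, 0.025], 0.93), ([0.53, -0.371, 0.024], 0.88), ([0.46, -0.491, 0.024], 0.79)]
jar1 side [([0.443, -0.258, 0.024], 0.86), ([0.615, -0.529, 0.028], 0.84), ([0.392, -0.532, 0.026], 0.72), ([0.488, -0.438, 0.025], 0.59)]
jar1_mouth side [([0.62, -0.453, 0.025], 0.72), ([0.456, -0.495, 0.023], 0.64), ([0.529, -0.376, 0.023], 0.62)]
```

View pics/wrist1.png

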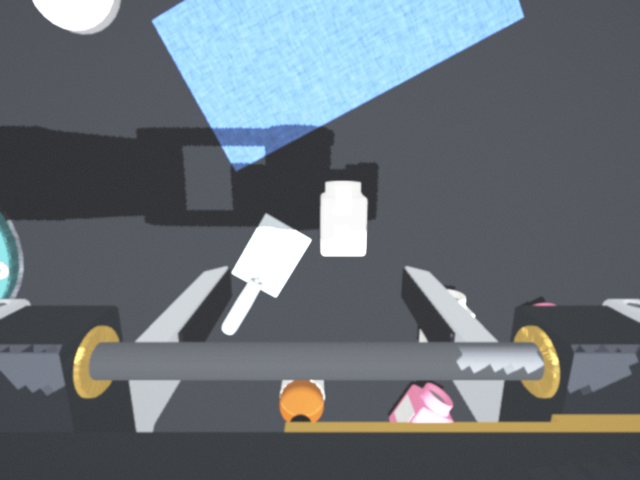

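Wrist view: jar A lies at (343,215), neck at the top (343,187), its axis along tool x. The second white jar is at (455,297).

Run:
```python
from h import *
R=down(-30,-40); g=np.array([.4625,-.2225,.028])
p1=plan(g-R.apply([0,0,.1]),R,1)
plan(g,R,1,p0=p1)
```

```text
{"translation":[[0.57,0.1,0.5],[0.6,0.09,0.49],[0.65,0.1,0.46],[0.68,0.1,0.44],[0.72,0.09,0.41],[0.76,0.1,0.39],[0.78,0.1,0.35],[0.81,0.09,0.31]],"twist":[[-0.0,-0.87,0.0],[-0.0,-0.88,0.0],[-0.0,-0.87,0.0],[-0.0,-0.87,0.0],[-0.0,-0.87,0.0],[-0.0,-0.88,0.0],[-0.0,-0.87,0.0],[-0.0,-0.87,0.0]],"gripper":[1,1,1,1,1,1,1,1]}
{"translation":[[0.0,0.0,0.83],[0.0,0.0,0.84],[0.0,0.0,0.83]],"twist":[[-0.0,-0.0,0.0],[-0.0,-0.0,0.0],[-0.0,-0.0,0.0]],"gripper":[1,1,1]}
```

Call:
play_rows(translation=[[0.57,0.1,0.5],[0.6,0.09,0.49],[0.65,0.1,0.46],[0.68,0.1,0.44],[0.72,0.09,0.41],[0.76,0.1,0.39],[0.78,0.1,0.35],[0.81,0.09,0.31]], twist=[[0,-0.87,0],[0,-0.88,0],[0,-0.87,0],[0,-0.87,0],[0,-0.87,0],[0,-0.88,0],[0,-0.87,0],[0,-0.87,0]], gripper=[1,1,1,1,1,1,1,1])

```text
time: 3.85
tool_pos: [0.5529, -0.0661, 0.2421]
ee_rot: [3.14, 0.701, 1.046]
wrist_force: [-0.2, -0.3, -0.0]
width: 0.0943
finger_force: 0.0
```

Call:
play_rows(translation=[[0,0,0]], twist=[[0,0,0]], gripper=[1])

```text
time: 3.95
tool_pos: [0.552, -0.0648, 0.2365]
ee_rot: [-3.127, 0.702, 1.06]
wrist_force: [-0.4, -0.9, -0.7]
width: 0.0944
finger_force: 0.0
```

Run:
```python
from h import *
st()
R=down(-30,-40); g=np.array([.4625,-.2225,.028])
print(robot.snapshot('wrist').shape,[ (np.round(d['centre'],3),d['score']) for d in robot.spot_point('jar1','wrist')+robot.spot_point('jar1_mouth','wrist')])
plan(g,R,1)
```

```text
t 3.95 gp [ 0.4929 -0.1649  0.099 ] x [ 0.374  0.666 -0.645] z [-0.328 -0.556 -0.764] F [-0.4 -0.9 -0.7] w 0.0944 ff 0.0 q [-0.06  0.32  1.51 -0.62  1.66  0.51]
(480, 640, 3) [(array([ 0.488, -0.441,  0.025]), 0.94), (array([ 0.443, -0.252,  0.025]), 0.87), (array([ 0.619, -0.452,  0.033]), 0.77), (array([ 0.526, -0.366,  0.023]), 0.67), (array([ 0.46 , -0.494,  0.028]), 0.63)]
{"translation":[[0.01,-0.0,0.84],[0.02,-0.01,0.84],[0.01,-0.0,0.83]],"twist":[[0.0,-0.0,-0.01],[0.0,-0.01,-0.0],[0.0,-0.0,-0.01]],"gripper":[1,1,1]}
```

Call:
play_rows(translation=[[0.01,0,0.8],[0.01,0,0.8],[0.01,0,0.6],[0,0,0.3],[0,0,0],[0,0,0]], twist=[[0,0,0],[0,0,0],[0,0,0],[0,0,0],[0,0,0],[0,0,0]], gripper=[1,1,1,1,1,1])

```text
time: 4.7
tool_pos: [0.5211, -0.1229, 0.1676]
ee_rot: [3.137, 0.697, 1.042]
wrist_force: [0.1, 0.6, 0.4]
width: 0.094
finger_force: 0.0
```

Call:
play_rows(translation=[[0,0,0],[0,0,0],[0,0,0],[0,0,0],[0,0,0],[0,0,0],[0,0,0],[0,0,0]], twist=[[0,0,0],[0,0,0],[0,0,0],[0,0,0],[0,0,0],[0,0,0],[0,0,0],[0,0,0]], gripper=[-1,-1,-1,-1,-1,-1,-1,-1])

```text
time: 5.5
tool_pos: [0.5205, -0.1224, 0.1655]
ee_rot: [3.142, 0.698, 1.046]
wrist_force: [0.7, 0.0, 0.0]
width: 0.0499
finger_force: 30.0
```

Run:
```python
from h import *
st(); p,R=pose()
g=p+R.apply([0,0,G])
p1=plan(g+[0,0,.1],R,-1)
c=np.array([.62,-.07]); az=np.degrees(np.arctan2(-.07,.62))
Rf=down(az-90,50)
p2=plan([.62,-.07,.13],Rf,-1,p0=p1)
plan([.62,-.07,.045],Rf,-1,p0=p2)
```

```text
t 5.5 gp [ 0.4625 -0.2224  0.0275] x [ 0.384  0.663 -0.643] z [-0.322 -0.556 -0.766] F [0.7 0.  0. ] w 0.0499 ff 30.0 q [-0.17  0.34  1.64 -0.65  1.47  0.53]
{"translation":[[-0.54,0.0,-0.64],[-0.53,0.0,-0.64],[-0.54,0.0,-0.64]],"twist":[[0.0,0.0,0.0],[0.0,0.0,0.0],[0.0,0.0,0.0]],"gripper":[-1,-1,-1]}
{"translation":[[-0.11,0.04,-0.16],[-0.09,0.03,-0.15],[-0.08,0.01,-0.13],[-0.07,0.0,-0.11],[-0.05,-0.01,-0.1],[-0.05,-0.03,-0.08],[-0.05,-0.05,-0.06],[-0.04,-0.06,-0.04]],"twist":[[-0.06,0.69,0.63],[-0.05,0.69,0.64],[-0.06,0.68,0.63],[-0.05,0.69,0.64],[-0.06,0.69,0.63],[-0.05,0.69,0.63],[-0.06,0.69,0.64],[-0.06,0.68,0.63]],"gripper":[-1,-1,-1,-1,-1,-1,-1,-1]}
{"translation":[[-0.04,-0.08,-0.03],[-0.04,-0.1,-0.0],[-0.05,-0.11,0.01],[-0.05,-0.13,0.03],[-0.06,-0.15,0.04],[-0.07,-0.16,0.06],[-0.08,-0.18,0.08],[-0.1,-0.19,0.09]],"twist":[[-0.05,0.69,0.64],[-0.06,0.69,0.63],[-0.05,0.69,0.64],[-0.06,0.69,0.63],[-0.05,0.68,0.63],[-0.06,0.69,0.64],[-0.05,0.69,0.63],[-0.06,0.69,0.64]],"gripper":[-1,-1,-1,-1,-1,-1,-1,-1]}
{"translation":[[-0.12,-0.2,0.1],[-0.13,-0.22,0.12],[-0.15,-0.22,0.13],[-0.17,-0.24,0.13]],"twist":[[-0.05,0.69,0.63],[-0.06,0.69,0.63],[-0.06,0.68,0.64],[-0.05,0.69,0.63]],"gripper":[-1,-1,-1,-1]}
{"translation":[[-0.54,-0.0,0.46],[-0.55,-0.0,0.45],[-0.54,-0.0,0.46]],"twist":[[-0.0,0.0,0.0],[-0.0,0.0,0.0],[-0.0,0.0,0.0]],"gripper":[-1,-1,-1]}
```

Call:
play_rows(translation=[[-0.54,0,-0.64],[-0.53,0,-0.64],[-0.54,0,-0.64]], twist=[[0,0,0],[0,0,0],[0,0,0]], gripper=[-1,-1,-1])

```text
time: 5.8
tool_pos: [0.5201, -0.1223, 0.2661]
ee_rot: [-3.139, 0.698, 1.047]
wrist_force: [1.1, -0.7, -1.4]
width: 0.0498
finger_force: 30.0
```

Call:
play_rows(translation=[[-0.11,0.04,-0.16],[-0.09,0.03,-0.15],[-0.08,0.01,-0.13],[-0.07,0,-0.11],[-0.05,-0.01,-0.1],[-0.05,-0.03,-0.08],[-0.05,-0.05,-0.06],[-0.04,-0.06,-0.04]], twist=[[-0.06,0.69,0.63],[-0.05,0.69,0.64],[-0.06,0.68,0.63],[-0.05,0.69,0.64],[-0.06,0.69,0.63],[-0.05,0.69,0.63],[-0.06,0.69,0.64],[-0.06,0.68,0.63]], gripper=[-1,-1,-1,-1,-1,-1,-1,-1])

```text
time: 6.6
tool_pos: [0.5139, -0.1189, 0.303]
ee_rot: [2.906, 0.077, 0.576]
wrist_force: [-0.8, -0.2, 0.1]
width: 0.05
finger_force: 30.0
```

Call:
play_rows(translation=[[-0.04,-0.08,-0.03],[-0.04,-0.1,0],[-0.05,-0.11,0.01],[-0.05,-0.13,0.03],[-0.06,-0.15,0.04],[-0.07,-0.16,0.06],[-0.08,-0.18,0.08],[-0.1,-0.19,0.09]], twist=[[-0.05,0.69,0.64],[-0.06,0.69,0.63],[-0.05,0.69,0.64],[-0.06,0.69,0.63],[-0.05,0.68,0.63],[-0.06,0.69,0.64],[-0.05,0.69,0.63],[-0.06,0.69,0.64]], gripper=[-1,-1,-1,-1,-1,-1,-1,-1])

```text
time: 7.4
tool_pos: [0.4876, -0.0866, 0.2777]
ee_rot: [2.962, -0.574, 0.187]
wrist_force: [1.5, 0.0, -1.7]
width: 0.0497
finger_force: 30.0
```

Call:
play_rows(translation=[[-0.12,-0.2,0.1],[-0.13,-0.22,0.12],[-0.15,-0.22,0.13],[-0.17,-0.24,0.13],[0,0,0],[0,0,0]], twist=[[-0.05,0.69,0.63],[-0.06,0.69,0.63],[-0.06,0.68,0.64],[-0.05,0.69,0.63],[0,0,0],[0,0,0]], gripper=[-1,-1,-1,-1,-1,-1])

```text
time: 8.0
tool_pos: [0.4826, -0.0545, 0.2452]
ee_rot: [3.14, -0.869, -0.109]
wrist_force: [0.2, 0.0, -1.3]
width: 0.05
finger_force: 30.0
```

Run:
```python
from h import *
st(); save('side','side2')
az=np.degrees(np.arctan2(-.07,.62))
Rf=down(az-90,50)
p2=plan([.62,-.07,.06],Rf,-1)
```

```text
t 8.0 gp [ 0.6193 -0.0699  0.1291] x [ 0.641 -0.07   0.764] z [ 0.759 -0.085 -0.645] F [ 0.2  0.  -1.3] w 0.05 ff 30.0 q [-0.27 -0.17  2.06  0.3   0.41  1.19]
{"translation":[[-0.45,-0.0,0.38],[-0.45,-0.01,0.37],[-0.45,0.0,0.38]],"twist":[[0.0,0.0,0.01],[0.0,0.01,0.0],[0.0,0.0,0.01]],"gripper":[-1,-1,-1]}
```

View pics/side2.png

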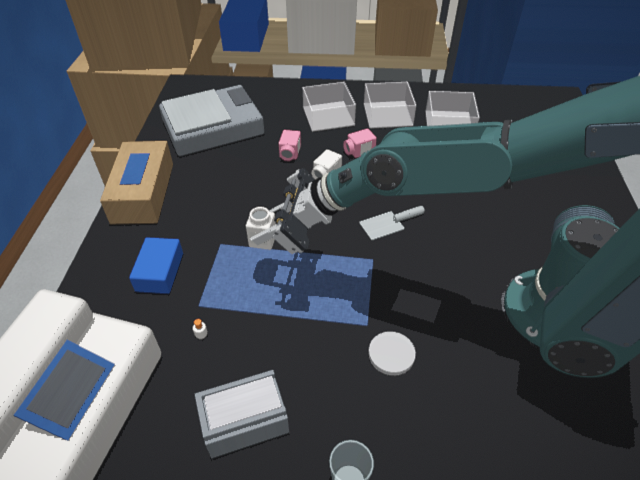

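Jar A is held upright (mouth at (262,217)). Now I lower it.

Call:
play_rows(translation=[[-0.45,0,0.38],[-0.45,0,0.37],[-0.45,0,0.38],[-0.24,0,0.2],[0,0,0],[0,0,0]], twist=[[0,0,0],[0,0,0],[0,0,0],[0,0,0],[0,0,0],[0,0,0]], gripper=[-1,-1,-1,-1,-1,-1])

```text
time: 8.65
tool_pos: [0.4836, -0.0551, 0.1638]
ee_rot: [3.14, -0.874, -0.111]
wrist_force: [0.2, -0.2, -1.5]
width: 0.0497
finger_force: 30.0
```

Call:
play_rows(translation=[[-0.04,0,0.03],[-0.04,0,0.03],[0,0,0]], twist=[[0,0,0],[0,0,0],[0,0,0]], gripper=[-1,-1,-1])

```text
time: 8.95
tool_pos: [0.4828, -0.0546, 0.1594]
ee_rot: [3.141, -0.873, -0.112]
wrist_force: [-1.0, -0.2, -1.9]
width: 0.0498
finger_force: 30.0
```

Run:
```python
from h import *
st(); 
for c in ['scene','side']:
  robot.snapshot(c);print(c,[ (np.round(d['centre'],3),d['score']) for d in robot.spot_point('jar1','%s'%c)+robot.spot_point('jar1_mouth',c)])
```

```text
t 8.95 gp [ 0.6199 -0.0701  0.0438] x [ 0.638 -0.072  0.767] z [ 0.762 -0.086 -0.642] F [-1.  -0.2 -1.9] w 0.0498 ff 30.0 q [-0.27 -0.02  2.14  0.64  0.2   0.84]
scene [(array([ 0.391, -0.531,  0.022]), 0.73), (array([ 0.616, -0.533,  0.022]), 0.7), (array([ 0.491, -0.441,  0.026]), 0.68), (array([ 0.621, -0.069,  0.009]), 0.59), (array([ 0.529, -0.366,  0.023]), 0.92), (array([ 0.462, -0.493,  0.028]), 0.63), (array([ 0.623, -0.45 ,  0.024]), 0.6), (array([ 0.332, -0.237, -0.003]), 0.34)]
side [(array([ 0.39 , -0.533,  0.026]), 0.98), (array([ 0.49 , -0.438,  0.028]), 0.87), (array([ 0.624, -0.07 ,  0.003]), 0.86), (array([ 0.616, -0.532,  0.025]), 0.65), (array([ 0.563, -0.038,  0.   ]), 0.48), (array([ 0.62 , -0.449,  0.024]), 0.89), (array([ 0.529, -0.371,  0.02 ]), 0.83), (array([ 0.563, -0.037, -0.001]), 0.46)]
```

Run:
```python
from h import *
p,R=pose()
az=np.degrees(np.arctan2(-.07,.62)); Rf=down(az-90,50)
p1=plan([.66,-.085,.046],Rf,-1,n=3)
plan([.66,-.085,.039],Rf,-1,p0=p1,n=2)
```

```text
{"translation":[[0.24,0.09,0.25],[0.24,0.08,0.25],[0.24,0.09,0.26]],"twist":[[0.0,-0.0,0.0],[0.0,-0.0,0.0],[0.0,-0.0,0.0]],"gripper":[-1,-1,-1]}
{"translation":[[-0.07,-0.0,0.05],[-0.06,-0.0,0.06]],"twist":[[0.0,-0.0,0.0],[0.0,-0.0,0.0]],"gripper":[-1,-1]}
```

Call:
play_rows(translation=[[0.24,0.09,0.25],[0.24,0.08,0.25],[0.24,0.09,0.26],[0,0,0],[0,0,0]], twist=[[0,0,0],[0,0,0],[0,0,0],[0,0,0],[0,0,0]], gripper=[-1,-1,-1,-1,-1])

```text
time: 9.75
tool_pos: [0.5228, -0.0695, 0.1612]
ee_rot: [3.141, -0.872, -0.112]
wrist_force: [-1.3, -0.7, -2.0]
width: 0.0498
finger_force: 30.0
```

Call:
play_rows(translation=[[-0.07,0,0.05],[0,0,0],[0,0,0]], twist=[[0,0,0],[0,0,0],[0,0,0]], gripper=[-1,-1,-1])

```text
time: 10.05
tool_pos: [0.5222, -0.0694, 0.1575]
ee_rot: [3.142, -0.871, -0.112]
wrist_force: [0.3, 0.4, 0.4]
width: 0.0504
finger_force: 30.0
```

Call:
play_rows(translation=[[-0.035,0,0.03],[0,0,0],[0,0,0]], twist=[[0,0,0],[0,0,0],[0,0,0]], gripper=[-1,-1,-1])

```text
time: 10.35
tool_pos: [0.5227, -0.0696, 0.1561]
ee_rot: [3.141, -0.872, -0.112]
wrist_force: [-0.4, -0.2, -0.8]
width: 0.05
finger_force: 30.0
```

Run:
```python
from h import *
st();
```

```text
t 10.35 gp [ 0.6597 -0.085   0.0403] x [ 0.639 -0.072  0.766] z [ 0.761 -0.086 -0.643] F [-0.4 -0.2 -0.8] w 0.05 ff 30.0 q [-0.28  0.08  2.04  0.68  0.2   0.79]
```

Call:
play_rows(translation=[[-0.035,0,0.03],[0,0,0],[0,0,0]], twist=[[0,0,0],[0,0,0],[0,0,0]], gripper=[-1,-1,-1])

```text
time: 10.65
tool_pos: [0.5227, -0.0696, 0.1542]
ee_rot: [3.141, -0.872, -0.112]
wrist_force: [-0.1, -0.8, -0.6]
width: 0.0499
finger_force: 30.0
```

Call:
play_rows(translation=[[-0.02,0,0.015],[0,0,0],[0,0,0]], twist=[[0,0,0],[0,0,0],[0,0,0]], gripper=[-1,-1,-1])

```text
time: 10.95
tool_pos: [0.523, -0.0697, 0.1537]
ee_rot: [3.141, -0.873, -0.112]
wrist_force: [-0.2, 0.4, 0.6]
width: 0.0499
finger_force: 30.0
```

Run:
```python
from h import *
st();
```

```text
t 10.95 gp [ 0.6601 -0.0852  0.0381] x [ 0.638 -0.072  0.767] z [ 0.762 -0.086 -0.642] F [-0.2  0.4  0.6] w 0.0499 ff 30.0 q [-0.28  0.08  2.05  0.7   0.19  0.77]
```

Call:
play_rows(translation=[[-0.03,0,0.025],[0,0,0],[0,0,0],[0,0,0]], twist=[[0,0,0],[0,0,0],[0,0,0],[0,0,0]], gripper=[-1,-1,-1,-1])

```text
time: 11.35
tool_pos: [0.5235, -0.0698, 0.1533]
ee_rot: [3.14, -0.876, -0.111]
wrist_force: [-1.2, 1.4, 4.7]
width: 0.0496
finger_force: 30.0
```

Call:
play_rows(translation=[[-0.03,0,0.025],[0,0,0],[0,0,0],[0,0,0]], twist=[[0,0,0],[0,0,0],[0,0,0],[0,0,0]], gripper=[-1,-1,-1,-1])

```text
time: 11.75
tool_pos: [0.524, -0.0699, 0.1528]
ee_rot: [3.14, -0.878, -0.112]
wrist_force: [-5.3, 0.9, 9.6]
width: 0.0499
finger_force: 30.0
```

Call:
play_rows(translation=[[0.03,0,-0.025],[0,0,0],[0,0,0],[0,0,0],[0,0,0],[0,0,0],[0,0,0],[0,0,0]], twist=[[0,0,0],[0,0,0],[0,0,0],[0,0,0],[0,0,0],[0,0,0],[0,0,0],[0,0,0]], gripper=[-1,-1,1,1,1,1,1,1])

```text
time: 12.55
tool_pos: [0.5226, -0.0696, 0.1515]
ee_rot: [3.141, -0.872, -0.112]
wrist_force: [0.5, -0.9, 0.6]
width: 0.0928
finger_force: 0.0
```

Call:
play_rows(translation=[[0,0,-0.4],[0,0,-0.8],[0,0,-0.8],[0,0,-0.8],[0,0,-0.8],[0,0,-0.8],[0,0,0],[0,0,0]], twist=[[0,0,0],[0,0,0],[0,0,0],[0,0,0],[0,0,0],[0,0,0],[0,0,0],[0,0,0]], gripper=[1,1,1,1,1,1,1,1])

```text
time: 13.35
tool_pos: [0.3887, -0.0545, 0.2654]
ee_rot: [3.14, -0.875, -0.112]
wrist_force: [0.3, -0.1, -1.4]
width: 0.0937
finger_force: 0.0
```

Run:
```python
from h import *
st(); save('side','side3')
for c in ['side','scene']:
  if c!='side': robot.snapshot(c)
  print(c,[ (np.round(d['centre'],3),d['score']) for d in robot.spot_point('jar1','%s'%c)+robot.spot_point('jar1_mouth',c)])
R=down(-30,-50); g=np.array([.490+.019,-.438+.033,.028])
p1=plan(g+[-.03,.1,.22],down(-30,0),1)
p1=plan(g-R.apply([0,0,.1]),R,1,p0=p1)
```

```text
t 13.35 gp [ 0.526  -0.0701  0.15  ] x [ 0.637 -0.071  0.767] z [ 0.762 -0.087 -0.641] F [ 0.3 -0.1 -1.4] w 0.0937 ff 0.0 q [-0.36 -0.47  2.22  0.36  0.55  1.1 ]
side [(array([ 0.664, -0.086, -0.003]), 0.73), (array([ 0.388, -0.533,  0.026]), 0.69), (array([ 0.49 , -0.439,  0.027]), 0.67), (array([ 0.618, -0.532,  0.026]), 0.63), (array([ 0.528, -0.376,  0.022]), 0.19), (array([ 0.621, -0.451,  0.026]), 0.7), (array([ 0.455, -0.495,  0.025]), 0.67), (array([ 0.327, -0.238, -0.001]), 0.66), (array([ 0.529, -0.374,  0.023]), 0.61)]
scene [(array([ 0.62 , -0.532,  0.02 ]), 0.74), (array([ 0.488, -0.442,  0.026]), 0.63), (array([ 0.39 , -0.533,  0.023]), 0.61), (array([ 0.664, -0.084,  0.003]), 0.57), (array([ 0.618, -0.451,  0.024]), 0.77), (array([ 0.531, -0.37 ,  0.027]), 0.64), (array([ 0.458, -0.492,  0.028]), 0.64), (array([ 0.664, -0.08 ,  0.005]), 0.46), (array([0.34 , 0.13 , 0.001]), 0.35)]
{"translation":[[0.34,0.54,-0.13],[0.31,0.54,-0.14],[0.27,0.54,-0.16],[0.23,0.54,-0.17],[0.19,0.52,-0.19],[0.16,0.52,-0.19],[0.12,0.5,-0.21],[0.08,0.49,-0.2]],"twist":[[0.33,-0.51,-0.72],[0.3
[... 217 characters left out ...]
,0.42,-0.21],[-0.05,0.39,-0.2],[-0.07,0.37,-0.2],[-0.1,0.33,-0.18],[-0.13,0.3,-0.18]],"twist":[[0.33,-0.52,-0.72],[0.33,-0.51,-0.72],[0.34,-0.51,-0.73],[0.33,-0.51,-0.72],[0.34,-0.51,-0.72],[0.33,-0.51,-0.72],[0.34,-0.52,-0.72]],"gripper":[1,1,1,1,1,1,1]}
{"translation":[[0.41,0.19,0.41],[0.43,0.19,0.4],[0.48,0.19,0.4],[0.5,0.19,0.39],[0.54,0.19,0.38],[0.57,0.19,0.36],[0.6,0.19,0.35],[0.62,0.19,0.33]],"twist":[[-0.0,-0.87,-0.0],[-0.0,-0.87,-0.0],[-0.0,-0.88,-0.0],[-0.0,-0.87,-0.0],[-0.0,-0.87,-0.0],[-0.0,-0.87,-0.0],[-0.0,-0.88,-0.0],[-0.0,-0.87,-0.0]],"gripper":[1,1,1,1,1,1,1,1]}
{"translation":[[0.66,0.19,0.31],[0.67,0.19,0.28]],"twist":[[-0.0,-0.87,-0.0],[-0.0,-0.87,0.0]],"gripper":[1,1]}
```

View pics/side3.png

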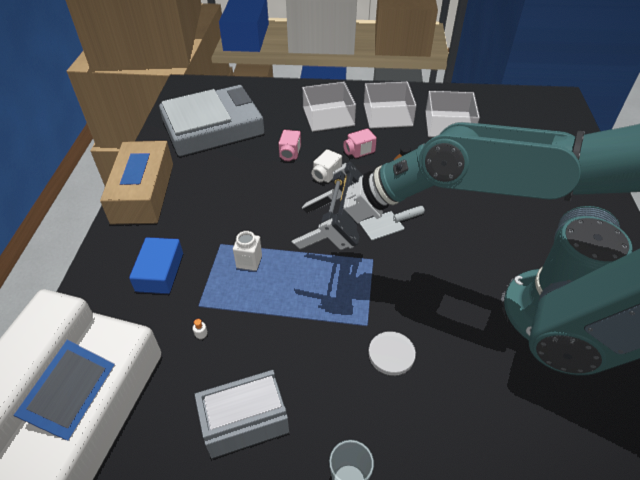

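Jar A stands on the mat (side px (247,250)). Next is jar B.

Call:
play_rows(translation=[[0.34,0.54,-0.13],[0.31,0.54,-0.14],[0.27,0.54,-0.16],[0.23,0.54,-0.17],[0.19,0.52,-0.19],[0.16,0.52,-0.19],[0.12,0.5,-0.21],[0.08,0.49,-0.2]], twist=[[0.33,-0.51,-0.72],[0.34,-0.51,-0.72],[0.33,-0.52,-0.72],[0.34,-0.51,-0.73],[0.33,-0.51,-0.72],[0.34,-0.51,-0.72],[0.33,-0.51,-0.72],[0.34,-0.51,-0.72]], gripper=[1,1,1,1,1,1,1,1])

```text
time: 14.45
tool_pos: [0.4286, -0.212, 0.3662]
ee_rot: [2.999, -0.4, 0.566]
wrist_force: [-0.1, -0.3, 0.3]
width: 0.0938
finger_force: 0.0
```

Call:
play_rows(translation=[[0.05,0.47,-0.21],[0.01,0.44,-0.21],[-0.02,0.42,-0.21],[-0.05,0.39,-0.2],[-0.07,0.37,-0.2],[-0.1,0.33,-0.18],[-0.13,0.3,-0.18]], twist=[[0.33,-0.52,-0.72],[0.33,-0.51,-0.72],[0.34,-0.51,-0.73],[0.33,-0.51,-0.72],[0.34,-0.51,-0.72],[0.33,-0.51,-0.72],[0.34,-0.52,-0.72]], gripper=[1,1,1,1,1,1,1])

```text
time: 15.15
tool_pos: [0.4791, -0.3059, 0.429]
ee_rot: [-3.141, 0.001, 1.05]
wrist_force: [0.3, 0.1, -0.4]
width: 0.094
finger_force: 0.0
```

Call:
play_rows(translation=[[0.41,0.19,0.41],[0.43,0.19,0.4],[0.48,0.19,0.4],[0.5,0.19,0.39],[0.54,0.19,0.38],[0.57,0.19,0.36],[0.6,0.19,0.35],[0.62,0.19,0.33]], twist=[[0,-0.87,0],[0,-0.87,0],[0,-0.88,0],[0,-0.87,0],[0,-0.87,0],[0,-0.87,0],[0,-0.88,0],[0,-0.87,0]], gripper=[1,1,1,1,1,1,1,1])

```text
time: 15.95
tool_pos: [0.5922, -0.2311, 0.2613]
ee_rot: [3.139, 0.701, 1.046]
wrist_force: [-0.4, -0.3, -0.9]
width: 0.0943
finger_force: 0.0
```

Call:
play_rows(translation=[[0.66,0.19,0.31],[0.67,0.19,0.28],[0,0,0],[0,0,0]], twist=[[0,-0.87,0],[0,-0.87,0],[0,0,0],[0,0,0]], gripper=[1,1,1,1])

```text
time: 16.35
tool_pos: [0.6161, -0.2191, 0.2085]
ee_rot: [-3.14, 0.872, 1.048]
wrist_force: [0.4, 0.1, 0.1]
width: 0.0942
finger_force: 0.0
```

Run:
```python
from h import *
st(); 
for c in ['side','wrist']:
  robot.snapshot(c)
  print(c,[ (np.round(d['centre'],3),d['score']) for d in robot.spot_point('jar1','%s'%c)+robot.spot_point('jar1_mouth',c)])
R=down(-30,-50); g=np.array([.490+.019,-.438+.033,.028])
p1=plan(g,R,1)
```

```text
t 16.35 gp [ 0.5471 -0.3384  0.0926] x [ 0.321  0.558 -0.765] z [-0.383 -0.663 -0.644] F [0.4 0.1 0.1] w 0.0942 ff 0.0 q [-0.26  0.53  1.31 -0.83  1.59  0.38]
side [(array([ 0.663, -0.085,  0.002]), 0.89), (array([ 0.615, -0.531,  0.028]), 0.58), (array([ 0.49 , -0.44 ,  0.026]), 0.55), (array([ 0.389, -0.531,  0.026]), 0.49), (array([ 0.528, -0.373,  0.021]), 0.77), (array([ 0.456, -0.494,  0.023]), 0.62), (array([ 0.488, -0.439,  0.024]), 0.55)]
wrist [(array([ 0.384, -0.535,  0.024]), 0.84), (array([ 0.49 , -0.442,  0.026]), 0.78), (array([ 0.614, -0.53 ,  0.025]), 0.6), (array([ 0.457, -0.492,  0.026]), 0.79), (array([ 0.62 , -0.453,  0.028]), 0.7), (array([ 0.525, -0.367,  0.02 ]), 0.66)]
{"translation":[[0.03,-0.0,0.85],[0.04,-0.01,0.86],[0.03,0.0,0.85]],"twist":[[0.01,-0.01,-0.02],[0.01,-0.0,-0.02],[0.01,-0.01,-0.02]],"gripper":[1,1,1]}
```

Call:
play_rows(translation=[[0.03,0,0.85],[0.03,0,0.85],[0.03,0,0.6],[0,0,0.25],[0,0,0],[0,0,0]], twist=[[0,0,0],[0,0,0],[0,0,0],[0,0,0],[0,0,0],[0,0,0]], gripper=[1,1,1,1,1,1])

```text
time: 17.25
tool_pos: [0.5787, -0.285, 0.1435]
ee_rot: [3.133, 0.872, 1.04]
wrist_force: [0.1, -0.8, 0.0]
width: 0.0939
finger_force: 0.0
```

Call:
play_rows(translation=[[0,0,0],[0,0,0],[0,0,0],[0,0,0],[0,0,0],[0,0,0],[0,0,0],[0,0,0]], twist=[[0,0,0],[0,0,0],[0,0,0],[0,0,0],[0,0,0],[0,0,0],[0,0,0],[0,0,0]], gripper=[-1,-1,-1,-1,-1,-1,-1,-1])

```text
time: 18.05
tool_pos: [0.5782, -0.2849, 0.142]
ee_rot: [3.137, 0.872, 1.043]
wrist_force: [0.0, 0.8, 0.0]
width: 0.0497
finger_force: 30.0
```

Run:
```python
from h import *
st(); p,R=pose()
g=p+R.apply([0,0,G])
p1=plan(g+[0,0,.13],R,-1)
az=np.degrees(np.arctan2(.02,.6))
Rf=down(az-90,40)
p1=plan([.52,-.12,.20],down(az-90-15,15),-1,p0=p1)
p2=plan([.6,.02,.15],Rf,-1,p0=p1)
```

```text
t 18.05 gp [ 0.5095 -0.4044  0.0262] x [ 0.324  0.556 -0.765] z [-0.381 -0.664 -0.643] F [0.  0.8 0. ] w 0.0497 ff 30.0 q [-0.37  0.57  1.41 -0.87  1.42  0.42]
{"translation":[[-0.62,0.0,-0.52],[-0.62,0.0,-0.53],[-0.63,0.01,-0.52],[-0.62,-0.0,-0.52]],"twist":[[0.0,0.0,0.0],[0.0,0.0,0.0],[0.0,0.0,0.0],[0.0,0.0,0.0]],"gripper":[-1,-1,-1,-1]}
{"translation":[[-0.07,-0.09,-0.3],[-0.06,-0.11,-0.28],[-0.07,-0.14,-0.28],[-0.06,-0.15,-0.25],[-0.07,-0.16,-0.24],[-0.08,-0.19,-0.23],[-0.09,-0.2,-0.21],[-0.09,-0.22,-0.19]],"twist":[[0.22,0.54,0.71],[0.23,0.53,0.71],[0.22,0.54,0.7],[0.23,0.54,0.71],[0.22,0.54,0.71],[0.23,0.53,0.71],[0.22,0.54,0.71],[0.23,0.54,0.71]],"gripper":[-1,-1,-1,-1,-1,-1,-1,-1]}
{"translation":[[-0.11,-0.23,-0.18],[-0.12,-0.25,-0.17],[-0.14,-0.26,-0.15],[-0.15,-0.27,-0.14],[-0.17,-0.27,-0.12],[-0.19,-0.29,-0.12],[-0.22,-0.29,-0.1],[-0.23,-0.29,-0.09]],"twist":[[0.22,0.54,0.7],[0.23,0.53,0.71],[0.22,0.54,0.71],[0.23,0.54,0.71],[0.22,0.54,0.71],[0.22,0.54,0.7],[0.23,0.53,0.71],[0.22,0.54,0.71]],"gripper":[-1,-1,-1,-1,-1,-1,-1,-1]}
{"translation":[[-0.26,-0.3,-0.09],[-0.27,-0.3,-0.07]],"twist":[[0.23,0.54,0.71],[0.22,0.54,0.71]],"gripper":[-1,-1]}
{"translation":[[-0.19,-0.55,0.26],[-0.19,-0.53,0.29],[-0.18,-0.53,0.31],[-0.18,-0.51,0.33],[-0.18,-0.5,0.35],[-0.18,-0.49,0.38]],"twist":[[0.2,0.72,-0.39],[0.21,0.72,-0.39],[0.2,0.73,-0.39],[0.2,0.72,-0.39],[0.21,0.72,-0.39],[0.2,0.72,-0.39]],"gripper":[-1,-1,-1,-1,-1,-1]}
```

Call:
play_rows(translation=[[-0.62,0,-0.52],[-0.62,0,-0.53],[-0.63,0,-0.52],[-0.62,0,-0.52]], twist=[[0,0,0],[0,0,0],[0,0,0],[0,0,0]], gripper=[-1,-1,-1,-1])

```text
time: 18.45
tool_pos: [0.5776, -0.2849, 0.2728]
ee_rot: [3.138, 0.871, 1.044]
wrist_force: [0.6, -0.2, -1.8]
width: 0.0497
finger_force: 30.0
```

Call:
play_rows(translation=[[-0.07,-0.09,-0.3],[-0.06,-0.11,-0.28],[-0.07,-0.14,-0.28],[-0.06,-0.15,-0.25],[-0.07,-0.16,-0.24],[-0.08,-0.19,-0.23],[-0.09,-0.2,-0.21],[-0.09,-0.22,-0.19]], twist=[[0.22,0.54,0.71],[0.23,0.53,0.71],[0.22,0.54,0.7],[0.23,0.54,0.71],[0.22,0.54,0.71],[0.23,0.53,0.71],[0.22,0.54,0.71],[0.23,0.54,0.71]], gripper=[-1,-1,-1,-1,-1,-1,-1,-1])

```text
time: 19.25
tool_pos: [0.5568, -0.219, 0.3402]
ee_rot: [2.938, 0.363, 0.407]
wrist_force: [-0.3, 0.3, -0.8]
width: 0.0503
finger_force: 30.0
```

Call:
play_rows(translation=[[-0.11,-0.23,-0.18],[-0.12,-0.25,-0.17],[-0.14,-0.26,-0.15],[-0.15,-0.27,-0.14],[-0.17,-0.27,-0.12],[-0.19,-0.29,-0.12],[-0.22,-0.29,-0.1],[-0.23,-0.29,-0.09]], twist=[[0.22,0.54,0.7],[0.23,0.53,0.71],[0.22,0.54,0.71],[0.23,0.54,0.71],[0.22,0.54,0.71],[0.22,0.54,0.7],[0.23,0.53,0.71],[0.22,0.54,0.71]], gripper=[-1,-1,-1,-1,-1,-1,-1,-1])

```text
time: 20.05
tool_pos: [0.4924, -0.1358, 0.3723]
ee_rot: [3.069, -0.15, -0.091]
wrist_force: [0.1, -0.1, -0.5]
width: 0.0501
finger_force: 30.0
```

Call:
play_rows(translation=[[-0.26,-0.3,-0.09],[-0.27,-0.3,-0.07],[-0.19,-0.55,0.26],[-0.19,-0.53,0.29],[-0.18,-0.53,0.31],[-0.18,-0.51,0.33],[-0.18,-0.5,0.35],[-0.18,-0.49,0.38]], twist=[[0.23,0.54,0.71],[0.22,0.54,0.71],[0.2,0.72,-0.39],[0.21,0.72,-0.39],[0.2,0.73,-0.39],[0.2,0.72,-0.39],[0.21,0.72,-0.39],[0.2,0.72,-0.39]], gripper=[-1,-1,-1,-1,-1,-1,-1,-1])

```text
time: 20.85
tool_pos: [0.4836, 0.0173, 0.2871]
ee_rot: [3.14, -0.7, 0.035]
wrist_force: [0.3, 0.2, -1.2]
width: 0.05
finger_force: 30.0
```

Call:
play_rows(translation=[[0,0,0],[0,0,0],[0,0,0]], twist=[[0,0,0],[0,0,0],[0,0,0]], gripper=[-1,-1,-1])

```text
time: 21.15
tool_pos: [0.4846, 0.0159, 0.2891]
ee_rot: [3.141, -0.699, 0.033]
wrist_force: [-0.1, 0.3, -0.5]
width: 0.0499
finger_force: 30.0
```

Run:
```python
from h import *
st()
save('side','side4')
for c in ['side']:
  print(c,[ (np.round(d['centre'],3),d['score']) for d in robot.spot_point('jar1','%s'%c)+robot.spot_point('jar1_mouth',c)])
Rf=down(np.degrees(np.arctan2(.02,.6))-90,40)
p1=plan([.6,.02,.046],Rf,-1)
```

```text
t 21.15 gp [0.6004 0.0195 0.1513] x [0.765 0.025 0.643] z [ 0.643  0.02  -0.766] F [-0.1  0.3 -0.5] w 0.0499 ff 30.0 q [-0.11 -0.2   1.95  0.14  0.7   1.35]
side [(array([ 0.664, -0.087, -0.002]), 0.91), (array([ 0.615, -0.528,  0.027]), 0.85), (array([ 0.387, -0.533,  0.024]), 0.78), (array([0.601, 0.022, 0.112]), 0.73), (array([ 0.62 , -0.452,  0.028]), 0.87), (array([ 0.454, -0.492,  0.023]), 0.64), (array([0.6  , 0.019, 0.187]), 0.58)]
{"translation":[[-0.43,-0.0,0.5],[-0.42,-0.01,0.5],[-0.42,0.0,0.51],[-0.43,-0.0,0.5]],"twist":[[0.0,-0.0,-0.0],[0.01,-0.01,-0.0],[0.0,-0.0,-0.01],[0.0,-0.0,0.0]],"gripper":[-1,-1,-1,-1]}
```

View pics/side4.png

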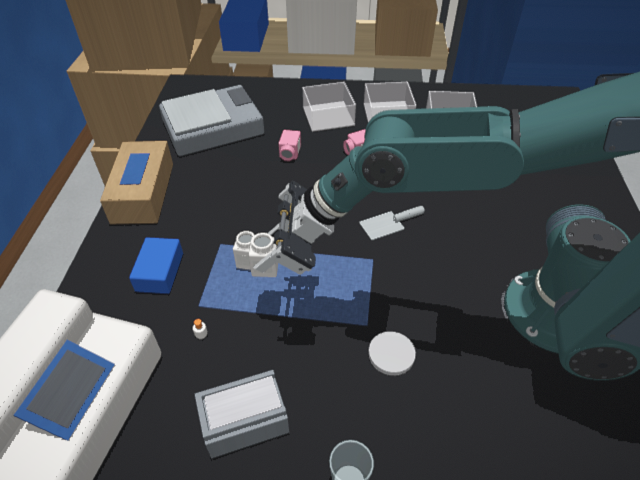

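Jar B is upright in hand (262,255) and jar A behind it is untouched (246,248). I lower it, with small contact steps at the end.

Call:
play_rows(translation=[[-0.43,0,0.5],[-0.43,0,0.5],[-0.43,0,0.5],[-0.43,0,0.5],[0,0,0],[-0.05,0,0.06],[0,0,0],[0,0,0]], twist=[[0,0,0],[0,0,0],[0,0,0],[0,0,0],[0,0,0],[0,0,0],[0,0,0],[0,0,0]], gripper=[-1,-1,-1,-1,-1,-1,-1,-1])

```text
time: 22.1
tool_pos: [0.4833, 0.0163, 0.1805]
ee_rot: [3.141, -0.7, 0.033]
wrist_force: [0.3, -0.5, -0.1]
width: 0.0497
finger_force: 30.0
```

Call:
play_rows(translation=[[-0.03,0,0.04],[0,0,0],[0,0,0],[0,0,0]], twist=[[0,0,0],[0,0,0],[0,0,0],[0,0,0]], gripper=[-1,-1,-1,-1])

```text
time: 22.5
tool_pos: [0.4836, 0.0164, 0.1784]
ee_rot: [3.141, -0.701, 0.033]
wrist_force: [-0.8, 0.5, 4.9]
width: 0.0499
finger_force: 30.0
```

Call:
play_rows(translation=[[-0.025,0,0.03],[0,0,0],[0,0,0],[0,0,0]], twist=[[0,0,0],[0,0,0],[0,0,0],[0,0,0]], gripper=[-1,-1,-1,-1])

```text
time: 22.9
tool_pos: [0.484, 0.0164, 0.1781]
ee_rot: [3.141, -0.703, 0.033]
wrist_force: [-6.6, -1.1, 11.1]
width: 0.0502
finger_force: 30.0
```

Run:
```python
from h import *
st()
```

```text
t 22.9 gp [0.6003 0.0202 0.0408] x [0.763 0.025 0.646] z [ 0.646  0.021 -0.763] F [-6.6 -1.1 11.1] w 0.0502 ff 30.0 q [-0.11 -0.05  2.07  0.22  0.43  1.26]
```

Call:
play_rows(translation=[[0.025,0,-0.03],[0,0,0],[0,0,0],[0,0,0],[0,0,0],[0,0,0],[0,0,0],[0,0,0]], twist=[[0,0,0],[0,0,0],[0,0,0],[0,0,0],[0,0,0],[0,0,0],[0,0,0],[0,0,0]], gripper=[-1,-1,1,1,1,1,1,1])

```text
time: 23.7
tool_pos: [0.483, 0.0164, 0.177]
ee_rot: [-3.142, -0.697, 0.033]
wrist_force: [0.1, -0.5, -0.7]
width: 0.0925
finger_force: 0.0
```

Call:
play_rows(translation=[[0,0,-0.4],[0,0,-0.8],[0,0,-0.8],[0,0,-0.8],[0,0,-0.8],[0,0,-0.8],[0,0,-0.8],[0,0,0]], twist=[[0,0,0],[0,0,0],[0,0,0],[0,0,0],[0,0,0],[0,0,0],[0,0,0],[0,0,0]], gripper=[1,1,1,1,1,1,1,1])

```text
time: 24.5
tool_pos: [0.3488, 0.012, 0.3413]
ee_rot: [3.139, -0.708, 0.034]
wrist_force: [0.9, 0.5, 0.1]
width: 0.0939
finger_force: 0.0
```

Run:
```python
from h import *
st()
for c in ['side','scene']:
  save(c,c+'5')
  print(c,[ (np.round(d['centre'],3),d['score']) for d in robot.spot_point('jar1','%s'%c)+robot.spot_point('jar1_mouth',c)])
a=cv2.imread('pics/side5.png')[360:470,180:310]; b=cv2.imread('pics/scene5.png')[310:420,350:460]
cv2.imwrite('pics/c5.png',np.hstack([cv2.resize(a,(472,400),interpolation=cv2.INTER_CUBIC),cv2.resize(b,(400,400),interpolation=cv2.INTER_CUBIC)])[:,:800])
print([ (n,c,np.round(d['centre'],3),d['score']) for n in ['stand','stand_edge','plate3'] for c in ['side','scene'] for d in robot.spot_point(n,c)])
```

```text
t 24.5 gp [0.4658 0.0154 0.2046] x [0.759 0.026 0.65 ] z [ 0.65   0.019 -0.76 ] F [0.9 0.5 0.1] w 0.0939 ff 0.0 q [-0.19 -0.62  2.12  0.18  0.96  1.3 ]
side [(array([ 0.6 ,  0.02, -0.  ]), 0.92), (array([ 0.386, -0.533,  0.028]), 0.79), (array([ 0.667, -0.086, -0.002]), 0.77), (array([ 0.615, -0.531,  0.022]), 0.74), (array([ 0.62 , -0.447,  0.026]), 0.94), (array([ 0.453, -0.497,  0.026]), 0.92), (array([0.6  , 0.018, 0.08 ]), 0.74)]
scene [(array([ 0.615, -0.534,  0.024]), 0.95), (array([ 0.393, -0.533,  0.024]), 0.78), (array([ 0.664, -0.082,  0.005]), 0.75), (array([0.603, 0.019, 0.004]), 0.72), (array([0.547, 0.261, 0.062]), 0.41), (array([0.605, 0.025, 0.08 ]), 0.93), (array([ 0.622, -0.449,  0.022]), 0.8), (array([ 0.462, -0.491,  0.024]), 0.66)]
[('stand', 'side', array([0.605, 0.286, 0.   ]), 0.9), ('stand', 'side', array([0.546, 0.258, 0.06 ]), 0.53), ('stand', 'scene', array([0.607, 0.285, 0.001]), 0.89), ('stand_edge', 'side', array([0.547, 0.258, 0.062]), 0.68), ('stand_edge', 'scene', array([0.545, 0.261, 0.058]), 0.77), ('stand_edge', 'scene', array([ 0.666, -0.082,  0.004]), 0.72), ('plate3', 'side', array([0.603, 0.283, 0.069]), 0.95), ('plate3', 'side', array([0.6  , 0.019, 0.079]), 0.29), ('plate3', 'scene', array([0.605, 0.288, 0.071]), 0.71)]
```

View pics/c5.png

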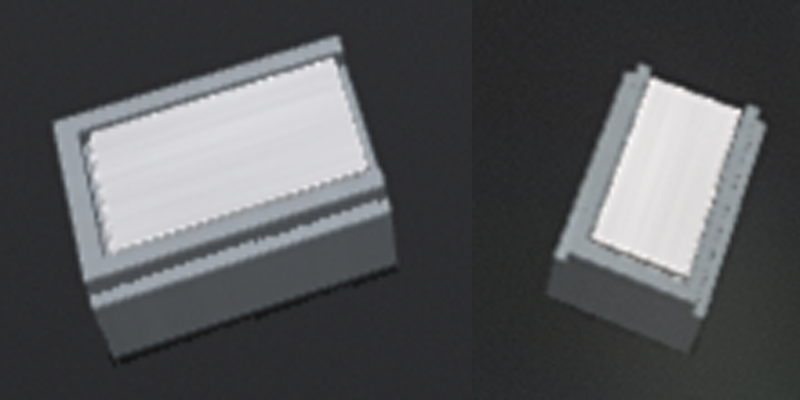

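The plate is the bright rectangle in each crop, between rails. I measure it by back-projecting onto its top plane.

```bash
cat >> h.py <<'E'
def plate(c,box,z=.072,im=None,thr=200):
    im=robot.snapshot(c) if im is None else im
    x0,y0,x1,y1=box; m=cv2.inRange(im[y0:y1,x0:x1],(thr,)*3,(255,)*3)
    n,l,s,_=cv2.connectedComponentsWithStats(m); k=1+np.argmax(s[1:,4]); m=(l==k).astype(np.uint8)
    cn=max(cv2.findContours(m,0,2)[0],key=cv2.contourArea)[:,0]+[x0,y0]
    mm=cam(c); P=np.array([back(c,u,v,z,mm)[:2] for u,v in cn],np.float32)
    (cx,cy),(w,h),a=cv2.minAreaRect(P*1000); a=a if w>h else a+90
    return np.round([cx,cy,max(w,h),min(w,h),(a+90)%180-90],1)
E
python3 - <<'E'
from h import *
for c,b in [('side',(180,360,310,470)),('scene',(350,310,460,420))]:
    im=cv2.imread(f'pics/{c}5.png')[:,:,::-1].copy()
    for t in (170,200): print(c,plate(c,b,im=im,thr=t))
plan([.49,.20,.30],down(24-90),1)
E
```

```text
side [606.4 285.4 122.   60.8  23.8]
side [606.7 284.8 121.1  58.9  23.9]
scene [606.5 286.9 119.6  61.3  24.4]
scene [605.9 287.  118.5  59.5  23.7]
{"translation":[[0.59,-0.45,-0.15],[0.6,-0.44,-0.16],[0.61,-0.43,-0.17],[0.61,-0.43,-0.19],[0.62,-0.42,-0.19],[0.62,-0.4,-0.22],[0.62,-0.41,-0.22],[0.62,-0.39,-0.25]],"twist":[[0.15,-0.76,-0.41],[0.15,-0.77,-0.41],[0.15,-0.76,-0.41],[0.15,-0.77,-0.41],[0.14,-0.76,-0.42],[0.15,-0.77,-0.41],[0.15,-0.76,-0.41],[0.15,-0.76,-0.41]],"gripper":[1,1,1,1,1,1,1,1]}
{"translation":[[0.62,-0.39,-0.25]],"twist":[[0.15,-0.77,-0.41]],"gripper":[1]}
```

Call:
play_rows(translation=[[0.59,-0.45,-0.15],[0.6,-0.44,-0.16],[0.61,-0.43,-0.17],[0.61,-0.43,-0.19],[0.62,-0.42,-0.19],[0.62,-0.4,-0.22],[0.62,-0.41,-0.22],[0.62,-0.39,-0.25]], twist=[[0.15,-0.76,-0.41],[0.15,-0.77,-0.41],[0.15,-0.76,-0.41],[0.15,-0.77,-0.41],[0.14,-0.76,-0.42],[0.15,-0.77,-0.41],[0.15,-0.76,-0.41],[0.15,-0.76,-0.41]], gripper=[1,1,1,1,1,1,1,1])

```text
time: 25.9
tool_pos: [0.474, 0.1779, 0.4695]
ee_rot: [3.128, -0.076, 0.38]
wrist_force: [-0.1, 0.4, -0.3]
width: 0.0944
finger_force: 0.0
```

Call:
play_rows(translation=[[0.62,-0.39,-0.25],[0,0,0],[0,0,0]], twist=[[0.15,-0.77,-0.41],[0,0,0],[0,0,0]], gripper=[-1,-1,-1])

```text
time: 26.2
tool_pos: [0.4901, 0.2004, 0.4796]
ee_rot: [3.14, 0.0, 0.419]
wrist_force: [-0.2, 0.2, -1.5]
width: 0.0734
finger_force: 0.0
```

Run:
```python
from h import *
st()
c=np.array([.6064,.286]); u=np.array([np.cos(np.radians(23.9)),np.sin(np.radians(23.9))])
R=down(23.9-90)
p1=plan([*(c+.02*u),.13],R,-1)
plan([*(c+.02*u),.094],R,-1,p0=p1)
```

```text
t 26.2 gp [0.4902 0.2002 0.2996] x [ 0.914  0.407 -0.   ] z [ 0.    -0.001 -1.   ] F [-0.2  0.2 -1.5] w 0.0734 ff 0.0 q [ 0.28  0.04  1.27 -0.    1.83  1.43]
{"translation":[[0.58,-0.11,0.61],[0.57,-0.11,0.6],[0.58,-0.11,0.61],[0.57,-0.11,0.6],[0.58,-0.12,0.61],[0.57,-0.11,0.6],[0.58,-0.11,0.61]],"twist":[[0.0,0.0,0.0],[0.0,0.0,0.0],[0.01,0.0,0.01],[-0.0,0.0,-0.0],[-0.0,0.0,0.0],[0.0,0.0,0.0],[0.0,0.0,0.01]],"gripper":[-1,-1,-1,-1,-1,-1,-1]}
{"translation":[[-0.0,0.0,0.45],[-0.0,0.0,0.45]],"twist":[[0.0,0.0,-0.0],[0.0,0.0,-0.0]],"gripper":[-1,-1]}
```

Call:
play_rows(translation=[[0.58,-0.11,0.61],[0.57,-0.11,0.6],[0.58,-0.11,0.61],[0.57,-0.11,0.6],[0.58,-0.12,0.61],[0.57,-0.11,0.6],[0.58,-0.11,0.61],[0,0,0]], twist=[[0,0,0],[0,0,0],[0,0,0],[0,0,0],[0,0,0],[0,0,0],[0,0,0],[0,0,0]], gripper=[-1,-1,-1,-1,-1,-1,-1,-1])

```text
time: 27.0
tool_pos: [0.6241, 0.2934, 0.305]
ee_rot: [3.141, 0.008, 0.418]
wrist_force: [-0.0, -0.4, -1.1]
width: 0.0096
finger_force: 0.0
```

Call:
play_rows(translation=[[0,0,0.45],[0,0,0.4],[0,0,0],[0,0,0]], twist=[[0,0,0],[0,0,0],[0,0,0],[0,0,0]], gripper=[-1,-1,-1,-1])

```text
time: 27.4
tool_pos: [0.6239, 0.2935, 0.2777]
ee_rot: [3.141, -0.001, 0.418]
wrist_force: [0.3, 0.1, 0.3]
width: 0.0003
finger_force: 0.0
```

Run:
```python
from h import *
st()
```

```text
t 27.4 gp [0.6241 0.2934 0.0977] x [0.914 0.406 0.001] z [ 0.001 -0.001 -1.   ] F [0.3 0.1 0.3] w 0.0003 ff 0.0 q [ 0.36  0.45  1.18 -0.    1.51  1.51]
```

Call:
play_rows(translation=[[0,0,0.1],[0,0,0.05],[0,0,0],[0,0,0]], twist=[[0,0,0],[0,0,0],[0,0,0],[0,0,0]], gripper=[-1,-1,-1,-1])

```text
time: 27.8
tool_pos: [0.6245, 0.2942, 0.2716]
ee_rot: [3.141, -0.002, 0.419]
wrist_force: [0.1, -0.8, 0.5]
width: 0.0004
finger_force: 0.5
```

Call:
play_rows(translation=[[0,0,0.03],[0,0,0],[0,0,0]], twist=[[0,0,0],[0,0,0],[0,0,0]], gripper=[-1,-1,-1])

```text
time: 28.1
tool_pos: [0.6244, 0.2942, 0.2715]
ee_rot: [3.141, -0.002, 0.419]
wrist_force: [-2.7, -0.3, 5.4]
width: 0.0005
finger_force: 2.7
```

Call:
play_rows(translation=[[0,0,0.02],[0,0,0],[0,0,0]], twist=[[0,0,0],[0,0,0],[0,0,0]], gripper=[-1,-1,-1])

```text
time: 28.4
tool_pos: [0.6244, 0.2942, 0.2715]
ee_rot: [3.141, -0.003, 0.419]
wrist_force: [-2.2, -1.3, 7.8]
width: 0.0004
finger_force: 3.6
```

Call:
play_rows(translation=[[-0.15,0,0],[-0.15,0,0],[-0.15,0,0],[-0.15,0,0],[-0.15,0,0],[-0.15,0,0],[-0.15,0,0],[-0.15,0,0]], twist=[[0,0,0],[0,0,0],[0,0,0],[0,0,0],[0,0,0],[0,0,0],[0,0,0],[0,0,0]], gripper=[-1,-1,-1,-1,-1,-1,-1,-1])

```text
time: 29.2
tool_pos: [0.5813, 0.275, 0.2715]
ee_rot: [3.141, -0.007, 0.419]
wrist_force: [2.0, 1.1, 4.4]
width: -0.0001
finger_force: 2.7
```

Call:
play_rows(translation=[[0,0,0],[0,0,-0.5],[0,0,-1],[0,0,-1],[0,0,-1],[-1,0,-0.5],[-1,0,0],[0,0,0]], twist=[[0,0,0],[0,0,0],[0,0,0],[0,0,0],[0,0,0],[0,0,0],[0,0,0],[0,0,0]], gripper=[-1,-1,-1,-1,0,1,1,1])

```text
time: 30.0
tool_pos: [0.504, 0.2411, 0.4292]
ee_rot: [3.141, 0.001, 0.419]
wrist_force: [0.5, -0.6, -1.0]
width: 0.0291
finger_force: 0.0
```

Run:
```python
from h import *
st()
for c,b in [('side',(180,360,340,470)),('scene',(350,290,480,420))]:
    im=save(c,c+'6')
    try: print(c,plate(c,b,im=im,thr=180))
    except Exception as e: print(e)
a=cv2.imread('pics/side6.png')[350:470,170:330]; b=cv2.imread('pics/scene6.png')[290:420,350:480]
cv2.imwrite('pics/c6.png',np.hstack([cv2.resize(a,(400,400)),cv2.resize(b,(400,400))]))
```

```text
t 30.0 gp [0.5038 0.2409 0.2492] x [ 0.914  0.407 -0.001] z [-0.001 -0.001 -1.   ] F [ 0.5 -0.6 -1. ] w 0.0291 ff 0.0 q [ 0.34  0.1   1.3  -0.    1.73  1.5 ]
side [601.7 283.3 132.8  60.5  25.1]
scene [605.2 286.5 129.   60.5  24. ]
```

View pics/c6.png

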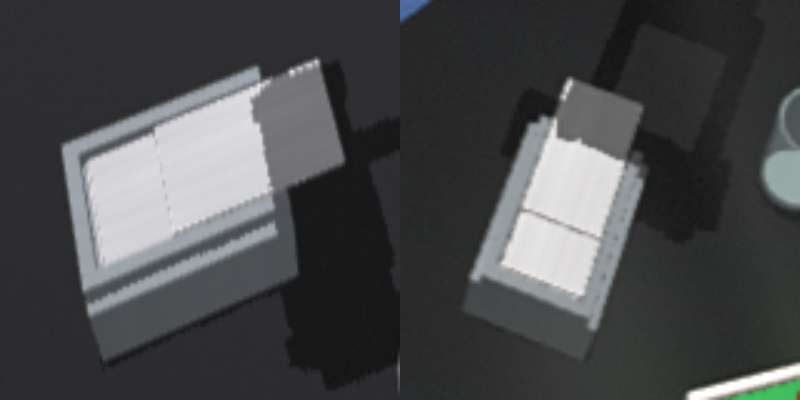

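The plate overhangs the front edge (corner crop pixels (318,60),(345,160) side; (568,78),(643,104) scene).

Run:
```python
from h import *
F=[]
for c,L in [('side',[(297.2,368),(308,398)]),('scene',[(404.6,315.3),(429,323.8)])]:
    P=np.array([back(c,*q,.072)[:2] for q in L]); print(c,P.round(4),np.linalg.norm(P[0]-P[1])); F.append(P.mean(0))
f=np.mean(F,0); u=np.array([np.cos(np.radians(23.9)),np.sin(np.radians(23.9))])
print(F, 'overhang rel edge(.546,.2595)',(np.array([.546,.2595])-f)@u, 'pred front',np.array([.6064,.286])-u*(.06+.047))
```

```text
side [[0.5193 0.2149]
 [0.4949 0.27  ]] 0.06024245621421963
scene [[0.5214 0.2171]
 [0.4962 0.2717]] 0.06007231143071371
[array([0.50707509, 0.24240189]), array([0.50881303, 0.24441867])] overhang rel edge(.546,.2595) 0.04131140797605818 pred front [0.50857483 0.24264985]
```

Run:
```python
from h import *
R=down(23.9-90)
p1=plan([.5254,.2507,.12],R,1)
plan([.5254,.2507,.070],R,1,p0=p1)
```

```text
{"translation":[[0.13,-0.0,0.81],[0.12,-0.01,0.8],[0.13,0.0,0.81],[0.13,-0.0,0.8]],"twist":[[0.0,-0.0,0.0],[0.0,-0.01,0.01],[0.01,0.0,0.0],[-0.0,-0.0,0.01]],"gripper":[1,1,1,1]}
{"translation":[[0.0,-0.0,0.63],[0.0,-0.0,0.62]],"twist":[[-0.0,-0.0,-0.0],[-0.0,-0.0,-0.0]],"gripper":[1,1]}
```

Call:
play_rows(translation=[[0,0,0],[0,0,0],[0,0,0],[0.13,0,0.81],[0.13,0,0.8],[0.13,0,0.81],[0.12,0,0.8],[0,0,0]], twist=[[0,0,0],[0,0,0],[0,0,0],[0,0,0],[0,0,0],[0,0,0],[0,0,0],[0,0,0]], gripper=[1,1,1,1,1,1,1,1])

```text
time: 30.9
tool_pos: [0.5254, 0.2501, 0.294]
ee_rot: [3.142, 0.011, 0.419]
wrist_force: [-0.2, 0.2, -0.4]
width: 0.0936
finger_force: 0.0
```

Call:
play_rows(translation=[[0,0,0],[0,0,0.6],[0,0,0.6],[0,0,0],[0,0,0]], twist=[[0,0,0],[0,0,0],[0,0,0],[0,0,0],[0,0,0]], gripper=[1,1,1,1,1])

```text
time: 31.4
tool_pos: [0.5267, 0.2506, 0.2544]
ee_rot: [3.141, -0.004, 0.419]
wrist_force: [0.2, -0.3, 0.2]
width: 0.094
finger_force: 0.0
```

Run:
```python
from h import *
st()
plan([.5254,.2507,.070],down(23.9-90),1)
```

```text
t 31.4 gp [0.5274 0.2507 0.0744] x [0.914 0.407 0.004] z [ 0.004  0.    -1.   ] F [ 0.2 -0.3  0.2] w 0.094 ff 0.0 q [ 0.35  0.23  1.51 -0.    1.4   1.5 ]
{"translation":[[-0.03,-0.02,0.11]],"twist":[[0.01,-0.04,0.02]],"gripper":[1]}
```

Call:
play_rows(translation=[[-0.04,-0.01,0.1],[0,0,0],[0,0,0],[0,0,0],[0,0,0],[0,0,0],[0,0,0],[0,0,0]], twist=[[0,0,0],[0,0,0],[0,0,0],[0,0,0],[0,0,0],[0,0,0],[0,0,0],[0,0,0]], gripper=[1,-1,-1,-1,-1,-1,-1,-1])

```text
time: 32.2
tool_pos: [0.5246, 0.2501, 0.2483]
ee_rot: [3.141, -0.001, 0.419]
wrist_force: [-0.1, -0.3, 0.0]
width: 0.0591
finger_force: 30.0
```

Call:
play_rows(translation=[[0,0,-0.2],[0,0,-0.3],[0,0,-0.4],[0,0,-0.6],[0,0,-0.6],[0,0,-0.6],[0,0,-0.6],[0,0,0]], twist=[[0,0,0],[0,0,0],[0,0,0],[0,0,0],[0,0,0],[0,0,0],[0,0,0],[0,0,0]], gripper=[-1,-1,-1,-1,-1,-1,-1,-1])

```text
time: 33.0
tool_pos: [0.5248, 0.2504, 0.3859]
ee_rot: [3.14, -0.011, 0.419]
wrist_force: [-0.3, 0.0, -0.2]
width: 0.0594
finger_force: 30.0
```

Run:
```python
from h import *
st(); 
a=save('side','side7')[250:470,170:410];b=save('scene','s7')[230:420,330:530]
cv2.imwrite('pics/c7.png',np.hstack([cv2.resize(x,(400,400)) for x in (a,b)])[:,:,::-1])
for c in ['side','scene']: print(c,[ (np.round(d['centre'],3),d['score']) for d in robot.spot_point('jar1',c)])
```

```text
t 33.0 gp [0.5267 0.2509 0.2059] x [0.914 0.407 0.011] z [ 0.01   0.003 -1.   ] F [-0.3  0.  -0.2] w 0.0594 ff 30.0 q [ 0.35  0.16  1.33 -0.    1.64  1.5 ]
side [(array([ 0.663, -0.087, -0.003]), 0.94), (array([ 0.598,  0.022, -0.   ]), 0.43)]
scene [(array([ 0.664, -0.082,  0.003]), 0.96), (array([ 0.39 , -0.534,  0.023]), 0.96), (array([ 0.616, -0.535,  0.021]), 0.8), (array([0.603, 0.02 , 0.002]), 0.6), (array([ 0.331, -0.241,  0.   ]), 0.33)]
```

View pics/c7.png

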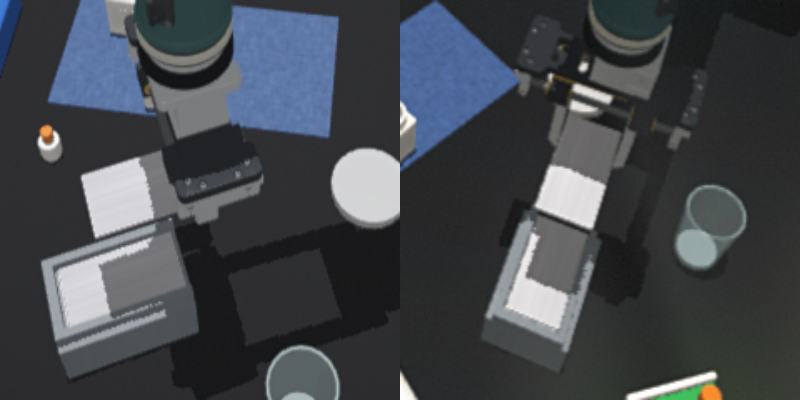

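The plate is held level, (125,195) in the side crop, and two plates remain in the channel. I carry it over jar A with the same yaw.

Run:
```python
from h import *
R=down(23.9-90); u=np.array([.914,.406])
g=np.array([.664,-.085])-.042*u
p1=plan([*g,.20],R,-1)
plan([*g,.11],R,-1,p0=p1)
```

```text
{"translation":[[-0.11,0.82,-0.0],[-0.12,0.83,-0.01],[-0.11,0.82,0.0],[-0.12,0.83,-0.0],[-0.11,0.82,-0.0],[-0.12,0.83,-0.01],[-0.11,0.82,0.0],[-0.11,0.83,-0.0]],"twist":[[0.0,0.0,0.0],[0.0,0.0,0.0],[0.0,0.01,0.0],[0.0,-0.0,0.01],[0.0,-0.0,-0.0],[0.0,0.0,-0.0],[0.0,0.0,-0.0],[0.0,0.0,0.0]],"gripper":[-1,-1,-1,-1,-1,-1,-1,-1]}
{"translation":[[-0.12,0.83,-0.0],[-0.11,0.82,-0.01],[-0.11,0.83,-0.0]],"twist":[[0.01,0.01,0.0],[-0.0,-0.0,0.0],[-0.0,0.0,0.01]],"gripper":[-1,-1,-1]}
{"translation":[[-0.0,-0.0,0.75],[-0.0,-0.0,0.75],[-0.0,-0.0,0.75]],"twist":[[-0.0,0.0,-0.0],[-0.0,0.0,-0.0],[-0.0,0.0,-0.0]],"gripper":[-1,-1,-1]}
```

Call:
play_rows(translation=[[-0.06,0.4,0],[-0.11,0.83,0],[-0.11,0.82,0],[-0.12,0.83,0],[-0.11,0.82,0],[-0.12,0.83,0],[-0.11,0.82,0],[-0.11,0.83,0]], twist=[[0,0,0],[0,0,0],[0,0,0],[0,0,0],[0,0,0],[0,0,0],[0,0,0],[0,0,0]], gripper=[-1,-1,-1,-1,-1,-1,-1,-1])

```text
time: 34.0
tool_pos: [0.5938, 0.008, 0.3789]
ee_rot: [3.141, 0.002, 0.418]
wrist_force: [0.4, 0.1, -0.6]
width: 0.0592
finger_force: 30.0
```

Call:
play_rows(translation=[[-0.12,0.83,0],[-0.11,0.82,0],[-0.11,0.83,0],[-0.06,0.42,0],[0,0,0],[0,0,0],[0,0,0],[0,0,0]], twist=[[0,0,0],[0,0,0],[0,0,0],[0,0,0],[0,0,0],[0,0,0],[0,0,0],[0,0,0]], gripper=[-1,-1,-1,-1,-1,-1,-1,-1])

```text
time: 34.8
tool_pos: [0.6261, -0.1005, 0.3807]
ee_rot: [3.141, -0.001, 0.421]
wrist_force: [1.2, 0.0, -0.7]
width: 0.0591
finger_force: 30.0
```

Run:
```python
from h import *
st()
for c in ['side','scene','wrist']:
  save(c,c+'8')
  print(c,[ (n,np.round(d['centre'],3),d['score']) for n in ('jar1','jar1_mouth','plate3') for d in robot.spot_point(n,c) if d['centre'][1]>-.3])
b=cv2.imread('pics/scene8.png')[150:330,220:420];a=cv2.imread('pics/side8.png')[130:310,170:370]
cv2.imwrite('pics/c8.png',np.hstack([cv2.resize(x,(400,360)) for x in (a,b)]))
R=down(23.9-90); u=np.array([.914,.406])
g=np.array([.664,-.085])-.042*u
p1=plan([*g,.11],R,-1)
```

```text
t 34.8 gp [ 0.6264 -0.1005  0.2007] x [0.913 0.408 0.001] z [ 0.001 -0.    -1.   ] F [ 1.2  0.  -0.7] w 0.0591 ff 30.0 q [-0.25  0.28  1.19  0.    1.67  0.9 ]
side [('jar1', array([ 0.662, -0.092,  0.   ]), 0.88), ('jar1', array([0.601, 0.021, 0.   ]), 0.56), ('jar1_mouth', array([0.604, 0.018, 0.076]), 0.85), ('plate3', array([ 0.662, -0.085,  0.2  ]), 0.95), ('plate3', array([0.605, 0.289, 0.06 ]), 0.87)]
scene [('jar1', array([0.604, 0.018, 0.003]), 0.92), ('jar1', array([ 0.663, -0.08 ,  0.004]), 0.59), ('jar1', array([ 0.663, -0.087,  0.078]), 0.27), ('jar1_mouth', array([0.603, 0.021, 0.081]), 0.66), ('plate3', array([ 0.664, -0.084,  0.202]), 0.89), ('plate3', array([0.606, 0.285, 0.062]), 0.75), ('plate3', array([0.601, 0.024, 0.079]), 0.5)]
wrist [('jar1', array([0.603, 0.019, 0.   ]), 0.82), ('jar1_mouth', array([0.593, 0.023, 0.08 ]), 0.65), ('plate3', array([ 0.661, -0.083,  0.205]), 0.86)]
{"translation":[[-0.01,-0.0,0.75],[-0.0,-0.01,0.76],[-0.01,0.0,0.75]],"twist":[[0.0,-0.0,0.0],[0.01,-0.01,0.01],[-0.0,0.0,0.0]],"gripper":[-1,-1,-1]}
```

View pics/c8.png

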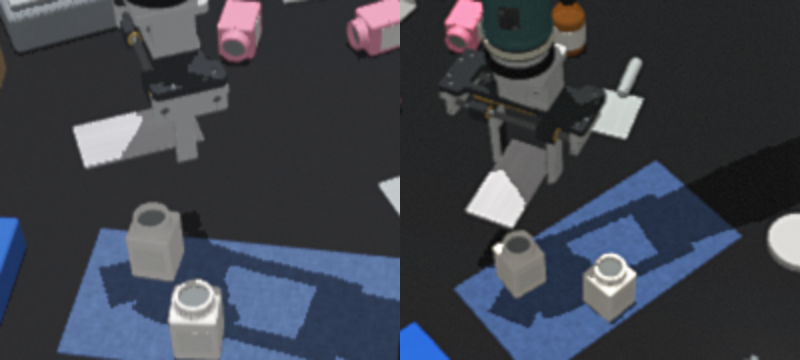

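Jar A's mouth is at side px (246,237.5), scene px (279,271.5), with the plate above it.

Run:
```python
from h import *
print(back('side',246,237.5,.08),back('scene',279,271.5,.08))
print('B',back('side',170+194/2,130+296/2,.08),back('scene',220+211/2,150+267/2,.08))
```

```text
[ 0.6631126  -0.08644877  0.08      ] [ 0.66482883 -0.08186301  0.08      ]
B [0.60104551 0.02205209 0.08      ] [0.60253914 0.02513113 0.08      ]
```

Call:
play_rows(translation=[[0,0,0.5],[0,0,0.7],[0,0,0.7],[0,0,0.5],[0,0,0.25],[0,0,0],[0,0,0]], twist=[[0,0,0],[0,0,0],[0,0,0],[0,0,0],[0,0,0],[0,0,0],[0,0,0]], gripper=[-1,-1,-1,-1,-1,-1,-1])

```text
time: 36.1
tool_pos: [0.6268, -0.1022, 0.2755]
ee_rot: [3.14, -0.002, 0.419]
wrist_force: [-0.9, 0.9, -0.7]
width: 0.0595
finger_force: 30.0
```

Run:
```python
from h import *
st()
```

```text
t 36.1 gp [ 0.6273 -0.1023  0.0955] x [0.914 0.406 0.002] z [ 0.003 -0.001 -1.   ] F [-0.9  0.9 -0.7] w 0.0595 ff 30.0 q [-0.25  0.33  1.34 -0.    1.47  0.9 ]
```

Call:
play_rows(translation=[[0,0,0.1],[0,0,0.1],[0,0,0.1],[0,0,0],[0,0,0]], twist=[[0,0,0],[0,0,0],[0,0,0],[0,0,0],[0,0,0]], gripper=[-1,-1,-1,-1,-1])

```text
time: 36.6
tool_pos: [0.6264, -0.102, 0.2623]
ee_rot: [3.141, -0.001, 0.419]
wrist_force: [-0.6, -0.0, -1.7]
width: 0.0594
finger_force: 30.0
```

Call:
play_rows(translation=[[0,0,0.025],[0,0,0],[0,0,0]], twist=[[0,0,0],[0,0,0],[0,0,0]], gripper=[-1,-1,-1])

```text
time: 36.9
tool_pos: [0.6265, -0.1021, 0.2615]
ee_rot: [3.141, -0.001, 0.419]
wrist_force: [-0.9, -0.2, -2.0]
width: 0.0591
finger_force: 30.0
```

Call:
play_rows(translation=[[0,0,0.025],[0,0,0],[0,0,0]], twist=[[0,0,0],[0,0,0],[0,0,0]], gripper=[-1,-1,-1])

```text
time: 37.2
tool_pos: [0.6265, -0.1021, 0.2606]
ee_rot: [3.141, -0.001, 0.419]
wrist_force: [0.4, -0.9, -0.2]
width: 0.0593
finger_force: 30.0
```

Run:
```python
from h import *
st()
```

```text
t 37.2 gp [ 0.6267 -0.1021  0.0806] x [0.914 0.407 0.001] z [ 0.001 -0.    -1.   ] F [ 0.4 -0.9 -0.2] w 0.0593 ff 30.0 q [-0.25  0.34  1.36 -0.    1.44  0.9 ]
```

Call:
play_rows(translation=[[0,0,0.025],[0,0,0],[0,0,0]], twist=[[0,0,0],[0,0,0],[0,0,0]], gripper=[-1,-1,-1])

```text
time: 37.5
tool_pos: [0.6265, -0.1021, 0.2601]
ee_rot: [3.14, -0.001, 0.419]
wrist_force: [-0.7, 0.1, 2.5]
width: 0.0593
finger_force: 30.0
```

Call:
play_rows(translation=[[0,0,0.025],[0,0,0],[0,0,0]], twist=[[0,0,0],[0,0,0],[0,0,0]], gripper=[-1,-1,-1])

```text
time: 37.8
tool_pos: [0.6265, -0.1021, 0.2597]
ee_rot: [3.14, -0.002, 0.419]
wrist_force: [-2.3, -0.2, 4.9]
width: 0.0593
finger_force: 30.0
```

Call:
play_rows(translation=[[0,0,-0.02],[0,0,0],[0,0,0],[0,0,0],[0,0,0],[0,0,0],[0,0,0],[0,0,0]], twist=[[0,0,0],[0,0,0],[0,0,0],[0,0,0],[0,0,0],[0,0,0],[0,0,0],[0,0,0]], gripper=[-1,-1,1,1,1,1,1,1])

```text
time: 38.6
tool_pos: [0.6265, -0.1021, 0.2591]
ee_rot: [3.141, -0.001, 0.419]
wrist_force: [-0.2, -0.1, -0.3]
width: 0.0938
finger_force: 0.0
```

Call:
play_rows(translation=[[0,0,-0.2],[0,0,-0.6],[0,0,-1],[0,0,-1],[0,0,-1],[0,0,0]], twist=[[0,0,0],[0,0,0],[0,0,0],[0,0,0],[0,0,0],[0,0,0]], gripper=[1,1,1,1,1,1])

```text
time: 39.2
tool_pos: [0.6265, -0.102, 0.4207]
ee_rot: [3.131, -0.013, 0.419]
wrist_force: [0.8, -0.1, 0.4]
width: 0.094
finger_force: 0.0
```

Run:
```python
from h import *
st()
for c in ['side','scene']:
  im=save(c,c+'9')
  print(c,[ (n,np.round(d['centre'],3),d['score']) for n in ('jar1','jar1_mouth','plate3') for d in robot.spot_point(n,c) if d['centre'][1]>-.3])
b=cv2.imread('pics/scene9.png')[210:410,240:440];a=cv2.imread('pics/side9.png')[210:450,170:410]
cv2.imwrite('pics/c9.png',np.hstack([cv2.resize(x,(400,400)) for x in (a,b)]))
c=np.array([.6064,.286]); u=np.array([np.cos(np.radians(23.9)),np.sin(np.radians(23.9))])
R=down(23.9-90)
p1=plan([*(c+.02*u),.20],R,-1)
plan([*(c+.02*u),.10],R,-1,p0=p1)
```

```text
t 39.2 gp [ 0.6294 -0.1027  0.2408] x [0.914 0.407 0.013] z [ 0.016 -0.004 -1.   ] F [ 0.8 -0.1  0.4] w 0.094 ff 0.0 q [-0.25  0.27  1.13 -0.    1.73  0.9 ]
side [('jar1', array([ 0.663, -0.087, -0.001]), 0.69), ('jar1', array([ 0.6  ,  0.023, -0.001]), 0.64), ('jar1_mouth', array([0.603, 0.02 , 0.081]), 0.8), ('plate3', array([0.604, 0.29 , 0.065]), 0.91), ('plate3', array([ 0.662, -0.088,  0.079]), 0.73)]
scene [('jar1', array([ 0.666, -0.082,  0.002]), 0.69), ('jar1', array([0.603, 0.021, 0.002]), 0.59), ('jar1_mouth', array([0.601, 0.022, 0.077]), 0.64), ('plate3', array([ 0.662, -0.084,  0.083]), 0.95), ('plate3', array([0.606, 0.286, 0.061]), 0.79)]
{"translation":[[0.33,-0.76,0.06],[0.34,-0.75,0.06],[0.33,-0.76,0.06],[0.33,-0.75,0.07],[0.33,-0.76,0.06],[0.33,-0.75,0.06],[0.34,-0.76,0.06],[0.33,-0.75,0.06]],"twist":[[-0.0,0.0,0.0],[-0.0,0.0,0.0],[-0.0,0.01,0.0],[-0.0,-0.0,0.0],[-0.01,-0.0,0.01],[0.0,0.0,-0.0],[0.0,0.0,-0.0],[0.0,0.0,-0.0]],"gripper":[-1,-1,-1,-1,-1,-1,-1,-1]}
{"translation":[[0.33,-0.76,0.06],[0.33,-0.75,0.06],[0.33,-0.76,0.06],[0.33,-0.75,0.06]],"twist":[[-0.0,0.01,0.0],[-0.0,-0.0,0.0],[-0.0,-0.0,0.0],[-0.0,0.0,0.0]],"gripper":[-1,-1,-1,-1]}
{"translation":[[0.0,-0.0,0.83],[0.0,-0.0,0.84],[0.0,-0.0,0.83]],"twist":[[-0.0,0.0,0.0],[-0.0,0.0,0.0],[-0.0,0.0,0.0]],"gripper":[-1,-1,-1]}
```

View pics/c9.png

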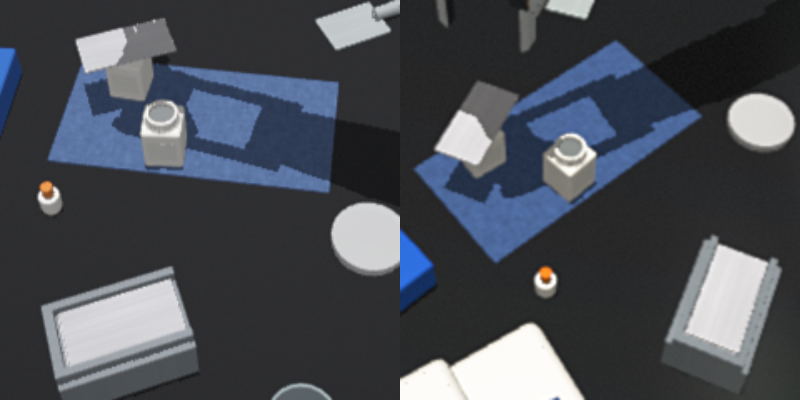

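Lid A lies flat on jar A (125,45 in the side crop). The second plate is next.

Call:
play_rows(translation=[[0.33,-0.76,0.06],[0.34,-0.75,0.06],[0.33,-0.76,0.06],[0.33,-0.75,0.07],[0.33,-0.76,0.06],[0.33,-0.75,0.06],[0.34,-0.76,0.06],[0.33,-0.75,0.06]], twist=[[0,0,0],[0,0,0],[0,0,0],[0,0,0],[0,0,0],[0,0,0],[0,0,0],[0,0,0]], gripper=[-1,-1,-1,-1,-1,-1,-1,-1])

```text
time: 40.4
tool_pos: [0.6251, 0.1634, 0.3904]
ee_rot: [3.141, 0.001, 0.419]
wrist_force: [0.5, -0.3, 0.2]
width: 0.0336
finger_force: 0.0
```

Call:
play_rows(translation=[[0.33,-0.76,0.06],[0.33,-0.75,0.06],[0.33,-0.76,0.06],[0.33,-0.75,0.06],[0,0,0],[0,0,0],[0,0,0]], twist=[[0,0,0],[0,0,0],[0,0,0],[0,0,0],[0,0,0],[0,0,0],[0,0,0]], gripper=[-1,-1,-1,-1,-1,-1,-1])

```text
time: 41.1
tool_pos: [0.6247, 0.2929, 0.3815]
ee_rot: [3.14, 0.0, 0.418]
wrist_force: [0.7, 1.1, -0.3]
width: 0.0002
finger_force: 0.0
```

Run:
```python
from h import *
st()
for c,b in [('side',(180,360,340,470)),('scene',(350,310,480,420))]:
    im=cv2.imread(f'pics/{c}9.png')[:,:,::-1].copy(); print(c,plate(c,b,im=im,thr=180,z=.068))
c=np.array([.6064,.286]); u=np.array([np.cos(np.radians(23.9)),np.sin(np.radians(23.9))])
plan([*(c+.02*u),.093],down(23.9-90),-1)
```

```text
t 41.1 gp [0.6247 0.2927 0.2015] x [ 0.914  0.406 -0.   ] z [ 0.    -0.001 -1.   ] F [ 0.7  1.1 -0.3] w 0.0002 ff 0.0 q [ 0.36  0.41  1.02 -0.    1.71  1.51]
side [606.5 285.1 122.4  59.   23.6]
scene [606.7 287.6 121.1  60.5  23.4]
{"translation":[[0.0,-0.01,0.68],[0.01,-0.01,0.68],[-0.0,-0.0,0.67],[0.0,-0.01,0.68]],"twist":[[0.0,0.0,0.0],[0.01,0.0,0.0],[0.0,0.0,0.0],[0.0,0.0,0.01]],"gripper":[-1,-1,-1,-1]}
```

Call:
play_rows(translation=[[0,0,0.7],[0,0,0.7],[0,0,0.7],[0,0,0.5],[0,0,0.15],[0,0,0],[0,0,0],[0,0,0]], twist=[[0,0,0],[0,0,0],[0,0,0],[0,0,0],[0,0,0],[0,0,0],[0,0,0],[0,0,0]], gripper=[-1,-1,-1,-1,-1,-1,-1,-1])

```text
time: 41.9
tool_pos: [0.6251, 0.2937, 0.2743]
ee_rot: [3.14, -0.005, 0.418]
wrist_force: [0.6, 0.9, 0.3]
width: 0.0004
finger_force: 0.0
```

Call:
play_rows(translation=[[0,0,0.06],[0,0,0],[0,0,0]], twist=[[0,0,0],[0,0,0],[0,0,0]], gripper=[-1,-1,-1])

```text
time: 42.2
tool_pos: [0.6246, 0.2939, 0.2698]
ee_rot: [3.141, -0.001, 0.419]
wrist_force: [-0.1, -0.4, 0.2]
width: 0.0004
finger_force: 0.0
```

Call:
play_rows(translation=[[0,0,0.03],[0,0,0],[0,0,0]], twist=[[0,0,0],[0,0,0],[0,0,0]], gripper=[-1,-1,-1])

```text
time: 42.5
tool_pos: [0.6246, 0.2938, 0.2681]
ee_rot: [3.141, -0.001, 0.419]
wrist_force: [-0.2, -0.6, -0.3]
width: 0.0006
finger_force: 0.0
```

Call:
play_rows(translation=[[0,0,0.04],[0,0,0],[0,0,0]], twist=[[0,0,0],[0,0,0],[0,0,0]], gripper=[-1,-1,-1])

```text
time: 42.8
tool_pos: [0.6246, 0.2938, 0.2675]
ee_rot: [3.141, -0.002, 0.419]
wrist_force: [-1.1, 0.5, 3.5]
width: 0.0005
finger_force: 1.9
```

Call:
play_rows(translation=[[0,0,0.025],[0,0,0],[0,0,0]], twist=[[0,0,0],[0,0,0],[0,0,0]], gripper=[-1,-1,-1])

```text
time: 43.1
tool_pos: [0.6246, 0.2938, 0.2675]
ee_rot: [3.141, -0.002, 0.419]
wrist_force: [-2.0, -0.5, 6.1]
width: 0.0002
finger_force: 3.4
```

Call:
play_rows(translation=[[-0.15,0,0.01],[-0.15,0,0],[-0.15,0,0],[-0.15,0,0],[-0.15,0,0],[-0.15,0,0],[-0.15,0,0],[-0.15,0,0]], twist=[[0,0,0],[0,0,0],[0,0,0],[0,0,0],[0,0,0],[0,0,0],[0,0,0],[0,0,0]], gripper=[-1,-1,-1,-1,-1,-1,-1,-1])

```text
time: 43.9
tool_pos: [0.5816, 0.2746, 0.2675]
ee_rot: [3.14, -0.008, 0.419]
wrist_force: [1.4, 0.5, 5.2]
width: 0.0005
finger_force: 2.7
```

Call:
play_rows(translation=[[0,0,0],[0,0,-0.5],[0,0,-1],[0,0,-1],[0,0,-1],[-1,0,-0.5],[-1,0,0],[0,0,0]], twist=[[0,0,0],[0,0,0],[0,0,0],[0,0,0],[0,0,0],[0,0,0],[0,0,0],[0,0,0]], gripper=[-1,-1,-1,-1,0,1,1,1])

```text
time: 44.7
tool_pos: [0.5042, 0.2407, 0.4251]
ee_rot: [3.141, 0.001, 0.419]
wrist_force: [0.1, -0.6, -0.6]
width: 0.0289
finger_force: 0.0
```

Run:
```python
from h import *
st()
save('side','side10');save('scene','scene10')
a=cv2.imread('pics/side10.png')[350:470,170:330]; b=cv2.imread('pics/scene10.png')[290:420,350:480]
cv2.imwrite('pics/c10.png',np.hstack([cv2.resize(a,(400,400)),cv2.resize(b,(400,400))]))
```

```text
t 44.7 gp [0.504  0.2405 0.2451] x [ 0.914  0.407 -0.001] z [-0.001 -0.001 -1.   ] F [ 0.1 -0.6 -0.6] w 0.0289 ff 0.0 q [ 0.34  0.1   1.31 -0.    1.73  1.5 ]
```

View pics/c10.png

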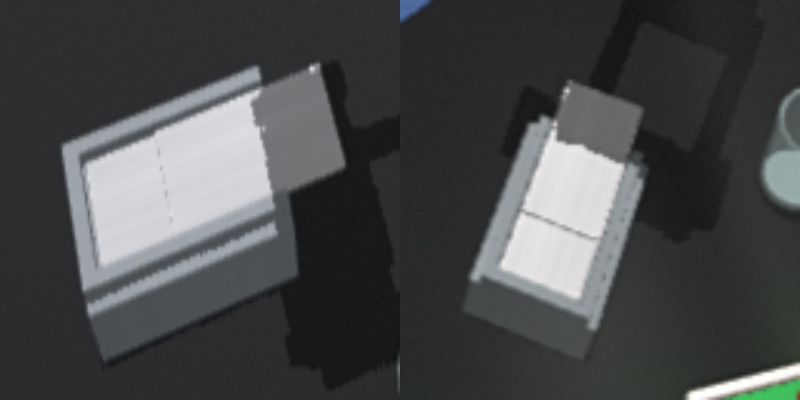

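The overhang matches the first (front corners (318,64),(345,165) in the side crop). I grasp it the same way.

Call:
play_rows(translation=[[0,0,0],[0,0,0],[0,0,0],[0.12,0,0.81],[0.12,0,0.8],[0.12,0,0.81],[0.12,0,0.8],[0,0,0]], twist=[[0,0,0],[0,0,0],[0,0,0],[0,0,0],[0,0,0],[0,0,0],[0,0,0],[0,0,0]], gripper=[1,1,1,1,1,1,1,1])

```text
time: 45.6
tool_pos: [0.5245, 0.2493, 0.2902]
ee_rot: [3.142, 0.011, 0.419]
wrist_force: [-0.3, 0.1, -0.1]
width: 0.0938
finger_force: 0.0
```

Call:
play_rows(translation=[[0,0,0],[0,0,0.6],[0,0,0.6],[0,0,0],[0,0,0]], twist=[[0,0,0],[0,0,0],[0,0,0],[0,0,0],[0,0,0]], gripper=[1,1,1,1,1])

```text
time: 46.1
tool_pos: [0.5258, 0.2498, 0.2506]
ee_rot: [3.141, -0.004, 0.419]
wrist_force: [1.0, 0.4, 0.0]
width: 0.0943
finger_force: 0.0
```

Run:
```python
from h import *
st()
s=lambda x,y:(170+x/2.5,350+y/3.333)
z=lambda x,y:(350+(x-400)/3.077,290+y/3.077)
f=np.mean([back('side',*s(318,64),.068),back('side',*s(345,165),.068),back('scene',*z(567,81),.068),back('scene',*z(643,105),.068)],0)
g=f[:2]+.0185*np.array([.914,.405]);print(f,g)
plan([*g,.0665],down(23.9-90),1)
```

```text
t 46.1 gp [0.5265 0.2499 0.0706] x [0.914 0.407 0.004] z [ 0.004  0.001 -1.   ] F [1.  0.4 0. ] w 0.0943 ff 0.0 q [ 0.35  0.24  1.51 -0.    1.39  1.5 ]
[0.50769408 0.24359879 0.068     ] [0.52460308 0.25109129]
{"translation":[[-0.01,-0.04,0.1]],"twist":[[0.01,-0.04,0.02]],"gripper":[1]}
```

Close, lift, and travel to hover over jar B.

Call:
play_rows(translation=[[-0.03,-0.03,0.1],[0,0,0],[0,0,0],[0,0,0],[0,0,0],[0,0,0],[0,0,0],[0,0,0]], twist=[[0,0,0],[0,0,0],[0,0,0],[0,0,0],[0,0,0],[0,0,0],[0,0,0],[0,0,0]], gripper=[1,-1,-1,-1,-1,-1,-1,-1])

```text
time: 46.9
tool_pos: [0.5237, 0.2502, 0.2445]
ee_rot: [3.141, -0.001, 0.419]
wrist_force: [-0.1, -0.1, 0.9]
width: 0.0593
finger_force: 30.0
```

Call:
play_rows(translation=[[0,0,-0.2],[0,0,-0.3],[0,0,-0.4],[0,0,-0.6],[0,0,-0.6],[0,0,-0.6],[0,0,-0.6],[0,0,0]], twist=[[0,0,0],[0,0,0],[0,0,0],[0,0,0],[0,0,0],[0,0,0],[0,0,0],[0,0,0]], gripper=[-1,-1,-1,-1,-1,-1,-1,-1])

```text
time: 47.7
tool_pos: [0.5239, 0.2504, 0.3821]
ee_rot: [3.14, -0.011, 0.419]
wrist_force: [1.0, 0.0, 0.3]
width: 0.0592
finger_force: 30.0
```

Run:
```python
from h import *
st()
for c in ['side','scene']:
  robot.snapshot(c); print(c,[ (n,np.round(d['centre'],3),d['score']) for n in ('jar1','jar1_mouth','plate3') for d in robot.spot_point(n,c) if d['centre'][1]>-.3])
g=np.array([.602,.021])-.042*np.array([.914,.406])
plan([*g,.20],down(23.9-90),-1)
```

```text
t 47.7 gp [0.5258 0.2509 0.2021] x [0.914 0.407 0.011] z [ 0.01   0.003 -1.   ] F [1.  0.  0.3] w 0.0592 ff 30.0 q [ 0.35  0.16  1.34 -0.    1.64  1.5 ]
side [('jar1', array([ 0.663, -0.087, -0.   ]), 0.67), ('jar1', array([0.6  , 0.023, 0.002]), 0.48), ('plate3', array([ 0.659, -0.087,  0.08 ]), 0.91), ('plate3', array([0.563, 0.269, 0.202]), 0.8), ('plate3', array([0.608, 0.286, 0.063]), 0.6), ('plate3', array([0.545, 0.257, 0.061]), 0.47)]
scene [('jar1', array([ 0.663, -0.086,  0.002]), 0.75), ('jar1', array([ 0.33 , -0.24 ,  0.002]), 0.67), ('jar1', array([0.602, 0.018, 0.003]), 0.64), ('jar1_mouth', array([0.604, 0.021, 0.08 ]), 0.83), ('plate3', array([ 0.663, -0.083,  0.081]), 0.76), ('plate3', array([0.602, 0.284, 0.063]), 0.71), ('plate3', array([0.564, 0.268, 0.194]), 0.61), ('plate3', array([ 0.566, -0.036, -0.001]), 0.23)]
{"translation":[[-0.2,0.75,-0.02],[-0.2,0.76,-0.01],[-0.19,0.75,-0.02],[-0.2,0.76,-0.01],[-0.2,0.75,-0.02],[-0.19,0.75,-0.01],[-0.2,0.76,-0.02],[-0.2,0.75,-0.01]],"twist":[[0.0,0.0,0.0],[0.0,0.0,0.0],[0.0,0.01,0.01],[0.0,-0.0,-0.0],[0.0,0.0,-0.0],[0.0,0.0,0.0],[0.01,0.01,0.0],[-0.0,-0.0,0.0]],"gripper":[-1,-1,-1,-1,-1,-1,-1,-1]}
```

Call:
play_rows(translation=[[-0.1,0.4,0],[-0.2,0.76,0],[-0.2,0.75,0],[-0.2,0.76,0],[-0.2,0.75,0],[-0.2,0.75,0],[-0.2,0.76,0],[-0.2,0.75,0]], twist=[[0,0,0],[0,0,0],[0,0,0],[0,0,0],[0,0,0],[0,0,0],[0,0,0],[0,0,0]], gripper=[-1,-1,-1,-1,-1,-1,-1,-1])

```text
time: 48.9
tool_pos: [0.5608, 0.0158, 0.3764]
ee_rot: [3.14, -0.0, 0.418]
wrist_force: [0.4, 0.2, -0.9]
width: 0.0594
finger_force: 30.0
```

Call:
play_rows(translation=[[-0.1,0.35,0],[0,0,0],[0,0,0],[0,0,0]], twist=[[0,0,0],[0,0,0],[0,0,0],[0,0,0]], gripper=[-1,-1,-1,-1])

```text
time: 49.3
tool_pos: [0.5629, 0.0049, 0.3766]
ee_rot: [3.141, -0.001, 0.42]
wrist_force: [-0.1, 0.2, -0.6]
width: 0.0594
finger_force: 30.0
```

Run:
```python
from h import *
st()
for c in ['side','scene','wrist']:
  robot.snapshot(c); print(c,[ (n,np.round(d['centre'],3),d['score']) for n in ('jar1','jar1_mouth','plate3') for d in robot.spot_point(n,c) if d['centre'][1]>-.3])
g=np.array([.602,.021])-.042*np.array([.914,.406])
plan([*g,.11],down(23.9-90),-1)
```

```text
t 49.3 gp [0.5631 0.0049 0.1966] x [0.913 0.408 0.001] z [ 0.001  0.    -1.   ] F [-0.1  0.2 -0.6] w 0.0594 ff 30.0 q [-0.09  0.12  1.39  0.    1.63  1.06]
side [('jar1', array([ 0.662, -0.09 , -0.003]), 0.69), ('jar1', array([0.599, 0.02 , 0.003]), 0.68), ('jar1_mouth', array([0.603, 0.018, 0.077]), 0.68), ('plate3', array([0.6  , 0.025, 0.195]), 0.8), ('plate3', array([0.609, 0.287, 0.062]), 0.77), ('plate3', array([ 0.661, -0.087,  0.08 ]), 0.71)]
scene [('jar1', array([0.602, 0.021, 0.002]), 0.9), ('jar1', array([ 0.665, -0.081,  0.002]), 0.56), ('jar1', array([ 0.568, -0.033, -0.   ]), 0.22), ('jar1_mouth', array([0.601, 0.023, 0.077]), 0.98), ('plate3', array([0.604, 0.021, 0.196]), 0.72), ('plate3', array([0.604, 0.284, 0.062]), 0.71), ('plate3', array([ 0.664, -0.086,  0.084]), 0.61)]
wrist [('jar1', array([ 0.66 , -0.084, -0.003]), 0.86), ('jar1', array([0.602, 0.024, 0.201]), 0.31), ('plate3', array([ 0.662, -0.085,  0.082]), 0.85), ('plate3', array([0.608, 0.287, 0.06 ]), 0.7), ('plate3', array([0.602, 0.023, 0.197]), 0.61)]
{"translation":[[0.0,0.0,0.72],[0.01,0.0,0.72],[0.0,0.0,0.72]],"twist":[[0.0,-0.0,0.01],[0.01,-0.01,0.0],[-0.0,0.0,0.01]],"gripper":[-1,-1,-1]}
```

Call:
play_rows(translation=[[0,0,0.5],[0,0,0.7],[0,0,0.7],[0,0,0.45],[0,0,0.2],[0,0,0.1],[0,0,0],[0,0,0]], twist=[[0,0,0],[0,0,0],[0,0,0],[0,0,0],[0,0,0],[0,0,0],[0,0,0],[0,0,0]], gripper=[-1,-1,-1,-1,-1,-1,-1,-1])

```text
time: 50.7
tool_pos: [0.5636, 0.0037, 0.272]
ee_rot: [3.14, -0.003, 0.419]
wrist_force: [0.6, -0.7, -2.3]
width: 0.0596
finger_force: 30.0
```

Call:
play_rows(translation=[[0,0,0.07],[0,0,0],[0,0,0]], twist=[[0,0,0],[0,0,0],[0,0,0]], gripper=[-1,-1,-1])

```text
time: 51.0
tool_pos: [0.5632, 0.0037, 0.2681]
ee_rot: [3.14, -0.001, 0.419]
wrist_force: [-0.8, -0.6, -0.6]
width: 0.0592
finger_force: 30.0
```

Call:
play_rows(translation=[[0,0,0.04],[0,0,0],[0,0,0]], twist=[[0,0,0],[0,0,0],[0,0,0]], gripper=[-1,-1,-1])

```text
time: 51.3
tool_pos: [0.5632, 0.0038, 0.266]
ee_rot: [3.141, -0.001, 0.419]
wrist_force: [0.2, -0.4, -1.1]
width: 0.0595
finger_force: 30.0
```

Run:
```python
from h import *
st()
```

```text
t 51.3 gp [0.5633 0.0037 0.086 ] x [0.914 0.407 0.001] z [ 0.001 -0.    -1.   ] F [ 0.2 -0.4 -1.1] w 0.0595 ff 30.0 q [-0.09  0.18  1.54 -0.    1.42  1.06]
```

Contact is expected near gp 0.080.

Call:
play_rows(translation=[[0,0,0.1],[0,0,0],[0,0,0]], twist=[[0,0,0],[0,0,0],[0,0,0]], gripper=[-1,-1,-1])

```text
time: 51.6
tool_pos: [0.5631, 0.0038, 0.2618]
ee_rot: [3.141, -0.0, 0.419]
wrist_force: [1.1, 0.3, -1.3]
width: 0.0596
finger_force: 30.0
```

Call:
play_rows(translation=[[0,0,0.025],[0,0,0],[0,0,0]], twist=[[0,0,0],[0,0,0],[0,0,0]], gripper=[-1,-1,-1])

```text
time: 51.9
tool_pos: [0.5632, 0.0038, 0.2612]
ee_rot: [3.141, -0.001, 0.419]
wrist_force: [0.4, 1.0, -1.4]
width: 0.0589
finger_force: 30.0
```

Call:
play_rows(translation=[[0,0,0.025],[0,0,0],[0,0,0]], twist=[[0,0,0],[0,0,0],[0,0,0]], gripper=[-1,-1,-1])

```text
time: 52.2
tool_pos: [0.5633, 0.0038, 0.2605]
ee_rot: [3.141, -0.001, 0.419]
wrist_force: [0.2, 0.1, 0.4]
width: 0.0589
finger_force: 30.0
```

Call:
play_rows(translation=[[0,0,0.025],[0,0,0],[0,0,0]], twist=[[0,0,0],[0,0,0],[0,0,0]], gripper=[-1,-1,-1])

```text
time: 52.5
tool_pos: [0.5632, 0.0038, 0.2599]
ee_rot: [3.14, -0.001, 0.419]
wrist_force: [-2.2, 0.1, 4.8]
width: 0.0595
finger_force: 30.0
```

Call:
play_rows(translation=[[0,0,0.02],[0,0,0],[0,0,0]], twist=[[0,0,0],[0,0,0],[0,0,0]], gripper=[-1,-1,-1])

```text
time: 52.8
tool_pos: [0.5632, 0.0037, 0.2593]
ee_rot: [3.14, -0.001, 0.419]
wrist_force: [-2.6, -0.0, 7.1]
width: 0.059
finger_force: 30.0
```

Call:
play_rows(translation=[[0,0,-0.03],[0,0,0],[0,0,0],[0,0,0],[0,0,0],[0,0,0],[0,0,0],[0,0,0]], twist=[[0,0,0],[0,0,0],[0,0,0],[0,0,0],[0,0,0],[0,0,0],[0,0,0],[0,0,0]], gripper=[-1,-1,1,1,1,1,1,1])

```text
time: 53.6
tool_pos: [0.5632, 0.0038, 0.2595]
ee_rot: [3.141, -0.001, 0.419]
wrist_force: [-0.4, 0.7, -0.2]
width: 0.0937
finger_force: 0.0
```

Call:
play_rows(translation=[[0,0,-0.2],[0,0,-0.6],[0,0,-1],[0,0,-1],[0,0,-1],[-1,0,0],[-1,0,0],[0,0,0]], twist=[[0,0,0],[0,0,0],[0,0,0],[0,0,0],[0,0,0],[0,0,0],[0,0,0],[0,0,0]], gripper=[1,1,1,1,1,1,1,1])

```text
time: 54.4
tool_pos: [0.487, -0.0295, 0.4126]
ee_rot: [3.14, -0.0, 0.416]
wrist_force: [-0.6, -0.1, 0.4]
width: 0.0943
finger_force: 0.0
```

Run:
```python
from h import *
st()
for c in ['side','scene']:
  im=save(c,c+'11')
  print(c,[ (n,np.round(d['centre'],3),d['score']) for n in ('jar1','jar1_mouth','plate3') for d in robot.spot_point(n,c) if d['centre'][1]>-.3 or n=='jar1'])
b=cv2.imread('pics/scene11.png')[210:410,240:440];a=cv2.imread('pics/side11.png')[210:450,170:410]
cv2.imwrite('pics/c11.png',np.hstack([cv2.resize(x,(400,400)) for x in (a,b)]))
```

```text
t 54.4 gp [ 0.4872 -0.0298  0.2326] x [0.915 0.405 0.   ] z [ 0.001 -0.001 -1.   ] F [-0.6 -0.1  0.4] w 0.0943 ff 0.0 q [-0.18 -0.05  1.5  -0.    1.7   0.98]
side [('jar1', array([ 0.613, -0.529,  0.028]), 0.9), ('jar1', array([0.6  , 0.024, 0.003]), 0.78), ('jar1', array([ 0.387, -0.535,  0.024]), 0.63), ('jar1', array([ 0.662, -0.089, -0.001]), 0.56), ('jar1', array([ 0.346,  0.13 , -0.001]), 0.17), ('jar1_mouth', array([0.601, 0.02 , 0.076]), 0.62), ('plate3', array([0.611, 0.287, 0.059]), 0.92), ('plate3', array([ 0.66 , -0.085,  0.081]), 0.83), ('plate3', array([0.604, 0.288, 0.002]), 0.63), ('plate3', array([0.602, 0.021, 0.079]), 0.61)]
scene [('jar1', array([ 0.389, -0.532,  0.025]), 0.94), ('jar1', array([ 0.615, -0.533,  0.024]), 0.63), ('jar1', array([ 0.666, -0.084,  0.002]), 0.46), ('jar1_mouth', array([ 0.332, -0.242, -0.002]), 0.73), ('jar1_mouth', array([0.601, 0.022, 0.078]), 0.63), ('plate3', array([0.602, 0.022, 0.077]), 0.74), ('plate3', array([0.607, 0.283, 0.064]), 0.59), ('plate3', array([ 0.666, -0.085,  0.084]), 0.58), ('plate3', array([0.609, 0.284, 0.004]), 0.17)]
```

View pics/c11.png

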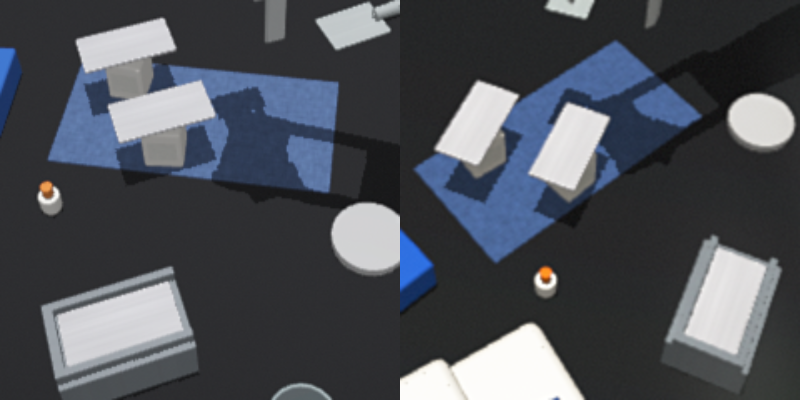

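Both jars stand on the mat with flat, centred lids ((125,45) and (162,110) in the side crop). The spare plate lies in the channel, and there is no third white jar.

Run:
```python
from bench import robot
print(robot.close_job())
```

```text
the job is handed in; nothing more can be done
None
```

Both white jars present stand upright on the mat, each closed with a flat plate that the last pictures show centred to within a few millimetres; the spare plate is in the stand, and the job was handed in at about 54 s with no verdict returned.

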